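# Fetch the power sensor from behind the bottles

## Robot

A 7-joint arm with a two-finger parallel gripper is mounted at the origin on a cart in front of the work surface, level with it; the furniture and walls round the work are solid. World frame = base frame: x ahead of the robot, y to its left, z up, the work surface at z = 0. Lengths are in mm, angles in rad, forces in N, time in s.
With the tool pointing down it reaches from about 425 to 875 mm from the base axis. Payload 4.7 kg.
Tool frame: the origin (TCP) lies on the centre line of the jaws, within the pads' length; the fingertips stand env.nose_length ahead of it and the grasp point (between the pads) lies 8 mm behind it (env.nose_length is the distance from the TCP to the fingertips, in mm); z points along the fingers, y is the direction in which the jaws open and shut (so a half turn about z gives the same grasp; the last joint's range is limited). The gripper opens to 87 mm and grips with 3 to 60 N. Pads are 19 mm wide; open, the fingers measure 117 mm over their backs; the gripper's body (75 mm by 190 mm) begins 51 mm behind the grasp point.
Start: joints at [1.272, 0.321, -0.07, 1.45, 0.023, 1.371, -0.057], TCP at [200.001, -618.485, 233.587] pointing down, gripper open.
Joint ranges: [-2.86, 2.86], [-0.3, 2.09], [-1.38, 1.24], [0.06, 2.45], [-1.56, 4.7], [0.09, 2.05], [-2.69, 2.69]. Speed limits (rad/s): [2.57, 2.57, 3.14, 3.14, 3.14, 3.14, 3.14].

## Interface

Orientations are given as a unit quaternion [w, x, y, z].
In Python, from bench import env, viewer, job gives the robot as it stands.
- The arm moves only by the tool send_rows, never from a script. Its argument "commands" is text: rows parted by semicolons, each of 6 numbers parted by spaces: the shift along the tool's x, y, z in m, then the turn, a rotation vector about the tool's x, y, z in degrees. A call has exactly 5 rows; each row is the pose to reach, as a shift and turn from the pose commanded when the call began, along the tool's axes at that moment; what a row does not reach only later rows make up. A row lasts 1/8 s, in which the tool goes at most 62.5 mm and 10.7 degrees, less where a joint would pass 70% of its speed; a pose out of reach is approached as far as the arm can. A call with a gripper value outside its range is refused whole. "jaw" is the opening, from 0 (shut) to 1 (fully open), set as the call begins (left out, the last holds). The fingers move at their own pace and stop on an object; "newtons" is the grip in N (left out, the last holds). Time passes only in rows, so rows that repeat a pose let the fingers close, or fill a call up. It gives the time, the measured TCP pose, the force and the opening at its end, in the units of the state.
- env.get_state(): the state, without advancing time (a new reading comes with each control period).
- viewer.grab_frame(name): name is "scene" or "top"; returns the picture (480x640x3 uint8, red, green, blue); there is no depth.
- viewer.get_calibration(name): a dict with "camera_matrix" (3x3 intrinsics, pixels), "camera_from_world" (4x4, takes a point from world to camera coordinates). Camera axes: x right, y up, looking along -z (the intrinsics and any distortion apply to the point x, -y, -z); pixel columns grow to the right and rows downward; lengths in mm; the calibration is good to about 2 mm. A picture is of the moment at which its call begins. get_calibration takes no time and is no camera call.
- job.close_job(): hands the job in, once; it reports no verdict.
The state is a dict: "t": time; "joint_pos": joint angles; "joint_velocities": joint speeds; "joint_torque": joint torques, N m; "tool_pos": TCP position; "orientation": TCP orientation; "ft_force": force on the tool from outside, world axes, zero at the start; "wrist_torque": the same for the moment, N m; "finger_gap": finger opening in mm.
Only numpy, scipy, OpenCV 4.12 (cv2) and the standard library are available. Lean on these libraries where they do the work, as an engineer would, in place of code of your own. Each camera call takes 0.05 s, during which the arm holds its last target.

## Task

The black power sensor stands hemmed in at the back of the storage tray. First stand the two bottles and the brass weight around it upright in the empty long side tray, and once all three are there set the sensor, right way up, in the middle of the measuring stage's round table. Then put the bottles and the weight back upright in the storage tray, each on the very spot where it stood at the start; leave the lens ring and the filter box in the tray alone.

Things in the scene. Friction and masses are not known exactly. Their poses are not given: they have to be found in the camera images.
- sensor_center (a point): black round sensor puck lying flat, 38 mm in diameter, 18 mm high, about 0.09 kg, a 12 mm stub out of its side toward its own +x (to the tray's back); point at the centre of the round puck, half-way up (9 mm above its underside), z up. In the back half of the storage tray, bottles and weight close to its left, right and front; grip the round rim across its own y
- screw_bottle_center (a point): blue bottle with white screw cap, upright, 86 mm high; round body 40 mm in diameter up to about 60 mm above its underside; point on its axis half-way up (43 mm above its underside), z up, about 0.11 kg
- dropper_center (a point): amber dropper bottle with black rubber bulb, upright, 94 mm high; round body 34 mm in diameter up to about 55 mm above its underside; point on its axis half-way up (47 mm above its underside), z up, about 0.11 kg
- weight_center (a point): brass laboratory weight, upright cylinder with a knob, 29 mm in diameter, 47 mm high, about 0.2 kg; may be taken as a plain 29 mm cylinder over its whole height; point on its axis half-way up (23.5 mm above its underside), z up
- store_tray: fixed aluminium storage tray, nearly square, 170 mm (own x) by 200 mm (own y), rim 12 mm high, 4 mm thick, inner floor 4 mm above the worktop; origin at the centre of its underside; x to its back, away from the robot, y to the left. Bottles and weight have, in any order, a left spot (x +33, y +53 mm), a right one (x +33, y -53) and a front one (x -11, y 0), each give or take 3 mm
- side_tray: fixed aluminium side tray, empty, long and narrow, 90 mm along its own x by 200 mm along its own y, rim 12 mm high and 4 mm thick, inner floor 4 mm above the worktop; origin at the centre of its underside; to the left of the storage tray, either nearer the robot or farther away than the stage
- stage_top (a point): measuring stage, fixed: dark steel base plate 90 x 90 x 7 mm with four screws, on it a bare round aluminium table 60 mm in diameter; point at the middle of the round table's top face, 16 mm above the worktop; to the left of the storage tray, nearer or farther than the side tray
- lens_ring_center (a point): black threaded lens ring lying flat in the storage tray's front left corner, 32 mm in diameter, 10 mm high, loose, not to be disturbed; point at its centre, half-way up
- filter_box_center (a point): small white square filter box with clear lid lying in the storage tray's front right corner, 34 x 34 x 14 mm, loose, not to be disturbed; point at its centre, half-way up
Things that resemble listed ones, but are neither listed nor needed, are in the scene too. Leave any purple look-alike of the part that bears dropper_center alone.

How it is judged:
By the outcome, as a careful person would: the job done as asked, in the order asked, and still so for the second after the job is handed in, with the robot touching nothing.
It also fails if it takes over 144 s, if anything falls off the work surface, if the arm or the gripper's body presses on something with over 40 N, if the wrist force passes 120 N, or if a joint passes its speed limit or range.

## Working session

There is one attempt and no reset: what is moved stays moved. The work goes in short steps, Python scripts to look and compute and a tool call to move; the robot and the scene stay as the last step left them, time stands still between calls to the robot, and variables do not carry over. Pictures are saved under pics/ and viewed, and the job is handed in when it is done.

Besides the shell and the picture viewer there is one more tool, called after "Emit:" by a JSON object that holds its "name" and its "arguments", one argument or row to a line. send_rows: Moves the arm, as the interface text tells. Its arguments: {"type":"object","properties":{"commands":{"type":"string"},"jaw":{"type":"number"},"newtons":{"type":"number"}},"required":["commands"]}

```bash
ls -la; mkdir -p pics
python3 - <<'E'
from bench import env, viewer, job
import cv2, numpy as np
print(env.get_state()); print(env.nose_length)
for n in ("scene","top"):
    im=viewer.grab_frame(n); cv2.imwrite(f"pics/{n}0.png",im[:,:,::-1])
    c=viewer.get_calibration(n); print(n,{k:np.round(np.array(v),4).tolist() for k,v in c.items()})
E
```

```text
total 12
drwxr-xr-x  3 agent agent 4096 Dec  7 15:20 .
drwxr-xr-x 23 root  root  4096 Dec  7 15:20 ..
drwxr-xr-x  2 agent agent 4096 Dec  7 15:20 pics
{'t': 0.0, 'joint_pos': array([ 1.27206565,  0.32181637, -0.07013109,  1.45170297,  0.02260497,
        1.37079705, -0.0568998 ]), 'joint_velocities': array([-0.00055703,  0.00137597, -0.00170952,  0.00012732, -0.00094188,
        0.00012706, -0.00140566]), 'joint_torque': array([-5.96306927e-04, -4.91287279e+01, -4.04296154e-01, -3.12527132e+01,
       -6.40406460e-02,  4.37662506e-02,  1.70614076e-04]), 'tool_pos': array([ 199.84988902, -617.93930321,  232.45213108]), 'orientation': array([-9.47989991e-04,  9.87785629e-01,  1.55815962e-01, -1.95231851e-04]), 'ft_force': array([-0.95043546, -0.02925533, -0.51630019]), 'wrist_torque': array([-0.0141786 , -0.01531566,  0.01930455]), 'finger_gap': 87.18616355075208}
11.0
scene {'camera_matrix': [[567.2632, 0.0, 318.0931], [0.0, 567.2632, 248.6654], [0.0, 0.0, 1.0]], 'camera_from_world': [[0.7422, -0.6702, -0.0025, -340.7705], [0.3093, 0.3392, 0.8884, -267.2942], [-0.5945, -0.6602, 0.459, -631.4274], [0.0, 0.0, 0.0, 1.0]]}
top {'camera_matrix': [[611.605, 0.0, 325.4755], [0.0, 611.605, 238.5726], [0.0, 0.0, 1.0]], 'camera_from_world': [[0.0099, -0.9998, -0.0166, 106.8629], [0.9867, 0.0071, 0.1623, -578.3801], [-0.1622, -0.018, 0.9866, -1134.4831], [0.0, 0.0, 0.0, 1.0]]}
```

View pics/top0.png

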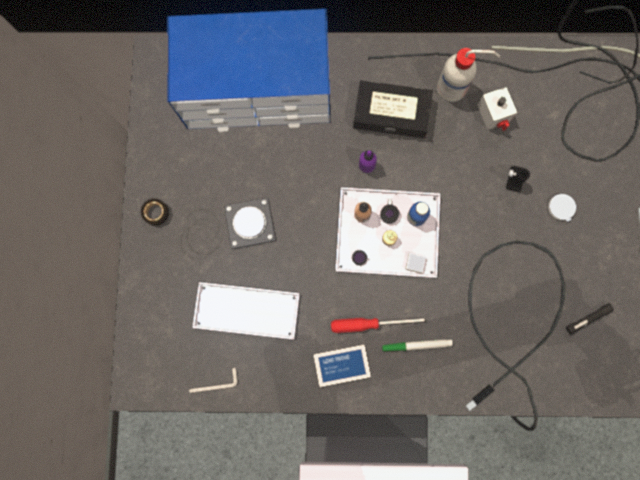

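View pics/scene0.png

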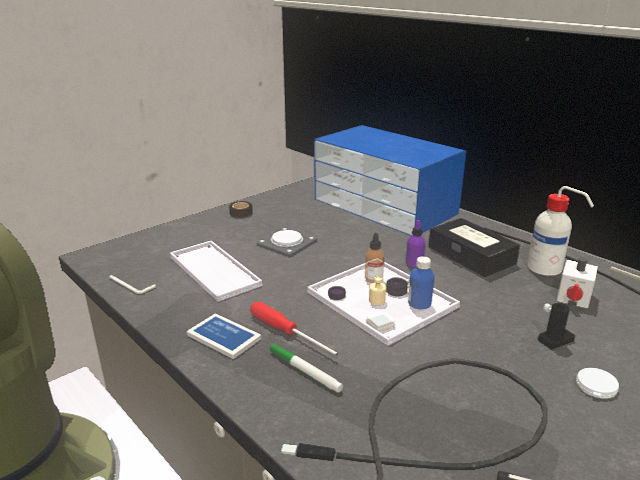

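The top view shows the tray at about (388,232). The amber dropper is at its left (363,212), the blue screw bottle at its right (419,212), the weight in front (390,238) and the sensor between them (390,213). The side tray is at (246,311) and the stage at (249,222). The purple look-alike stands outside the tray at (368,160).

Possible mix-ups, by pixel in the top view:
- **Dropper:** amber (363,212) or purple (368,160). I choose the amber one.
- **Sensor:** puck with stub (390,213), lens ring (360,257), the black/brass ring (155,212) or the black clip (517,178). I choose the puck.
- **Screw bottle:** blue (419,212) or the wash bottle (457,78). I choose the blue one.
- **Stage:** round table (249,222) or the white lid (562,207). I choose the table.

```bash
cat > h.py <<'E'
import numpy as np, cv2
from bench import env, viewer
C={n:viewer.get_calibration(n) for n in("scene","top")}
def ray(n,u,v):
    K=np.array(C[n]["camera_matrix"]);T=np.array(C[n]["camera_from_world"])
    d=np.linalg.inv(K)@np.array([u,v,1.]); d=np.array([d[0],-d[1],-d[2]])
    R=T[:3,:3]; return -R.T@T[:3,3], R.T@d
def onz(n,u,v,z):
    o,d=ray(n,u,v); return o+d*(z-o[2])/d[2]
def proj(n,p):
    K=np.array(C[n]["camera_matrix"]);T=np.array(C[n]["camera_from_world"])
    c=T[:3,:3]@np.asarray(p,float)+T[:3,3]; q=K@np.array([c[0],-c[1],-c[2]]); return q[:2]/q[2]
def tri(a,b):
    (o1,d1),(o2,d2)=ray(*a),ray(*b)
    A=np.stack([d1,-d2],1); s=np.linalg.lstsq(A,o2-o1,rcond=None)[0]
    p,q=o1+d1*s[0],o2+d2*s[1]; return (p+q)/2,np.linalg.norm(p-q)
E
python3 - <<'E'
from h import *
im=cv2.imread("pics/top0.png"); s=cv2.imread("pics/scene0.png")
cv2.imwrite("pics/c1.png",cv2.resize(im[180:285,325:450],None,fx=5.5,fy=5.5,interpolation=cv2.INTER_CUBIC))
cv2.imwrite("pics/c2.png",cv2.resize(im[190:350,185:310],None,fx=3.7,fy=3.7,interpolation=cv2.INTER_CUBIC))
cv2.imwrite("pics/c3.png",cv2.resize(s[220:345,300:465],None,fx=4.5,fy=4.5,interpolation=cv2.INTER_CUBIC))
E
```

```text
(no output)
```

View pics/c1.png

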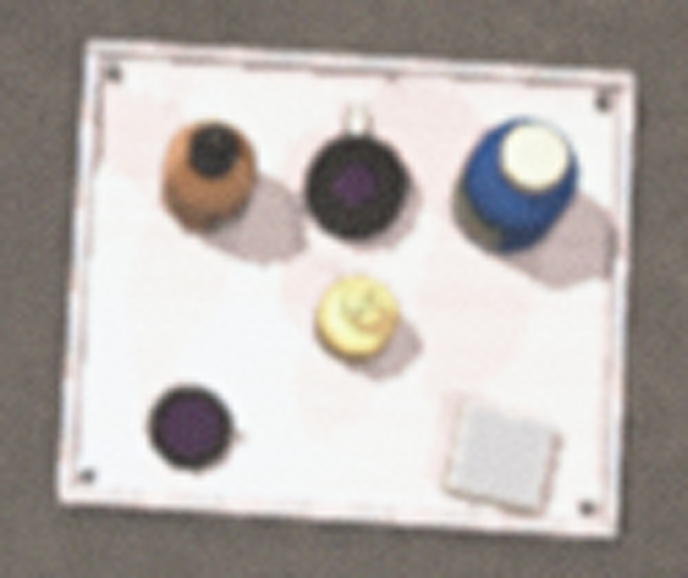

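View pics/c2.png

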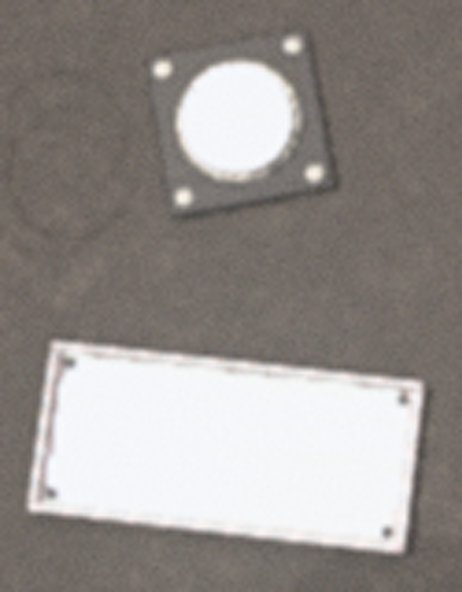

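View pics/c3.png

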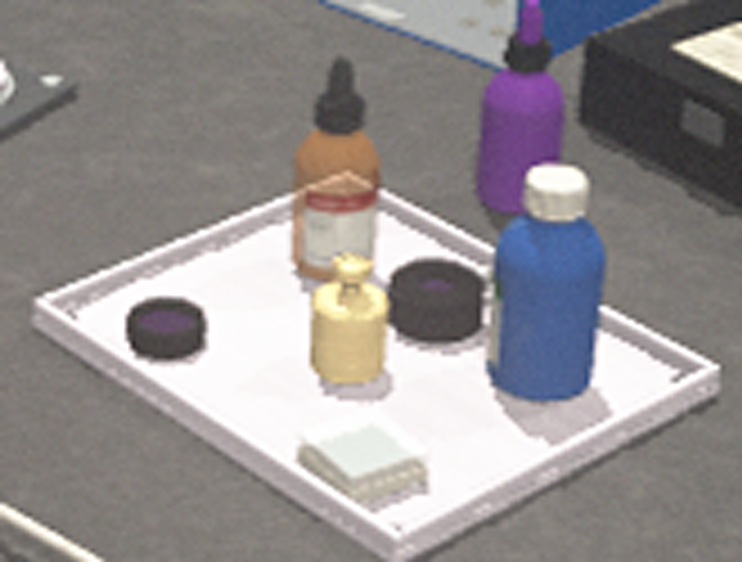

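The crops confirm the choice: the puck has its metal stub at the back (crop pixel 358,115), the amber dropper is at the left, the blue bottle with white cap at the right and the brass weight in front. Next I measure positions.

Run:
```python
from h import *
np.set_printoptions(precision=1,suppress=True)
im=cv2.imread("pics/top0.png"); s=cv2.imread("pics/scene0.png")
for n in C: print(n,"cam at",ray(n,0,0)[0])
hsv=cv2.cvtColor(im,cv2.COLOR_BGR2HSV); hs=cv2.cvtColor(s,cv2.COLOR_BGR2HSV)
# trays & table from brightness, region-limited
def reg(mask,x0,x1,y0,y1):
    m=np.zeros_like(mask); m[y0:y1,x0:x1]=mask[y0:y1,x0:x1]; return m
def big(mask):
    cs,_=cv2.findContours(mask,cv2.RETR_EXTERNAL,cv2.CHAIN_APPROX_NONE); return max(cs,key=cv2.contourArea)
br=((hsv[...,2]>165)*255).astype(np.uint8)
def linefit(c,n,z):
    # world points of the contour, fit rect by minAreaRect
    P=np.array([onz(n,u,v,z)[:2] for u,v in c[:,0]],np.float32)
    return cv2.minAreaRect(P),P
for name,r in {"store":(325,450,180,285),"side":(185,310,275,350)}.items():
    c=big(reg(br,*r)); R,P=linefit(c,"top",12); print(name,R, cv2.boxPoints(R).tolist())
c=big(reg(br,225,275,198,245)); e=cv2.fitEllipse(cv2.convexHull(c)); print("table px",e,"world",onz("top",*e[0],16), "width",e[1][0]*onz("top",0,0,0)[2])
P=np.array([onz("top",u,v,16)[:2] for u,v in c[:,0]],np.float32); print(cv2.fitEllipse(cv2.convexHull(P)))
```

```text
scene cam at [ -39.8 -554.6  526.4]
top cam at [ 385.7   90.5 1214.9]
store ((598.9000244140625, -11.750099182128906), (202.04391479492188, 172.24468994140625), 86.67330932617188) [[507.0605773925781, -107.6042251586914], [679.0150756835938, -117.59942626953125], [690.739501953125, 84.1040267944336], [518.7849731445312, 94.09922790527344]]
side ((440.27105712890625, 267.8427734375), (201.53057861328125, 92.01353454589844), 84.1745376586914) [[384.2743835449219, 172.26748657226562], [475.8127136230469, 162.92825317382812], [496.2677307128906, 363.4180603027344], [404.7294006347656, 372.7572937011719]]
table px ((248.6728515625, 221.983642578125), (31.90475082397461, 33.678550720214844), 58.63994216918945) world [615.2 266.4  16. ] width 0.0
((615.3992309570312, 266.4402770996094), (65.26567840576172, 66.81659698486328), 35.27159881591797)
```

```bash
cat > m.py <<'E'
from h import *
np.set_printoptions(precision=1,suppress=True)
def reg(mask,x0,x1,y0,y1):
    m=np.zeros(mask.shape,np.uint8); m[y0:y1,x0:x1]=mask[y0:y1,x0:x1]*255; return m
def big(mask):
    cs,_=cv2.findContours(mask,cv2.RETR_EXTERNAL,cv2.CHAIN_APPROX_NONE); return max(cs,key=cv2.contourArea)
def ell(n,c,z):
    P=np.array([onz(n,u,v,z)[:2] for u,v in cv2.convexHull(c)[:,0]],np.float32); e=cv2.fitEllipse(P); return np.array(e[0]),np.array(e[1])
ST=np.array([598.9,-11.75]); a=np.radians(-3.33); SX=np.array([np.cos(a),np.sin(a)]); SY=np.array([-np.sin(a),np.cos(a)])
def loc(p): d=np.asarray(p)[:2]-ST; return np.array([d@SX,d@SY])
E
python3 - <<'E'
from m import *
im=cv2.imread("pics/top0.png"); s=cv2.imread("pics/scene0.png")
H=cv2.cvtColor(im,cv2.COLOR_BGR2HSV).astype(int); S=cv2.cvtColor(s,cv2.COLOR_BGR2HSV).astype(int)
g=im.max(2); gs=s.max(2)
for th in (165,190,210,225): 
    c=big(reg(g>th,228,272,202,245)); print("table",th,*ell("top",c,16))
# stage base corners via screws
# sensor: dark, in region
for th in (60,80,100,120):
    c=big(reg(g<th,378,402,202,226)); p,w=ell("top",c,22); print("sensor top",th,p,w,loc(p))
for th in (60,80,100,120):
    c=big(reg(gs<th,384,409,274,297)); x,y,w,h=cv2.boundingRect(c); print("sensor scene box",th,x,y,w,h)
for th in (60,80,100):
    c=big(reg(g<th,350,370,248,268)); p,w=ell("top",c,14); print("ring",th,p,w,loc(p))
# weight: yellow
for sat in (60,90):
    c=big(reg((H[...,1]>sat)&(H[...,0]>15)&(H[...,0]<35),375,405,225,255)); 
    M=cv2.minEnclosingCircle(c); p,w=ell("top",c,40); print("weight",sat,M,p,w,loc(p))
    c=big(reg((S[...,1]>sat)&(S[...,0]>15)&(S[...,0]<35),360,390,270,310)); print(" scene",cv2.boundingRect(c))
# white cap
c=big(reg((H[...,1]<60)&(g>120),412,433,198,217)); p,w=ell("top",c,90); print("cap",cv2.fitEllipse(c),p,w,loc(p))
c=big(reg((H[...,0]>100)&(H[...,0]<125)&(H[...,1]>110),400,435,195,230)); print("blue top",cv2.boundingRect(c))
c=big(reg((S[...,0]>100)&(S[...,0]<125)&(S[...,1]>110),405,440,255,312)); print("blue scene",cv2.boundingRect(c), cv2.minAreaRect(c))
c=big(reg((g<75),354,372,198,217)); p,w=ell("top",c,90); print("bulb",cv2.minEnclosingCircle(c),p,w,loc(p))
c=big(reg((H[...,0]<20)&(H[...,1]>90),350,376,198,226)); print("amber top",cv2.boundingRect(c))
c=big(reg((S[...,0]<20)&(S[...,1]>90),355,390,245,285)); print("amber scene",cv2.boundingRect(c))
# predictions of nominal spots
for nm,l,hs in (("left",(33,53),(4,59,98)),("right",(33,-53),(4,64,90)),("front",(-11,0),(4,40,51))):
    q=ST+SX*l[0]+SY*l[1]; print(nm,q,[ (proj("top",[*q,z]),proj("scene",[*q,z])) for z in hs])
E
```

```text
table 165 [615.4 266.4] [65.4 67.1]
table 190 [616.1 266.9] [61.8 65.9]
table 210 [616.  267.3] [60.2 64.3]
table 225 [616.3 267.3] [58.8 62.2]
sensor top 60 [645.3 -16.7] [ 8.7 11.9] [46.6 -2.2]
sensor top 80 [632.8 -13.9] [32.3 35. ] [34.  -0.1]
sensor top 100 [632.9 -14. ] [34.1 36.6] [34.1 -0.3]
sensor top 120 [632.5 -14. ] [34.9 37.6] [33.6 -0.3]Traceback (most recent call last):
  File "<stdin>", line 12, in <module>
  File "m.py", line 6, in big
    cs,_=cv2.findContours(mask,cv2.RETR_EXTERNAL,cv2.CHAIN_APPROX_NONE); return max(cs,key=cv2.contourArea)
                                                                                ~~~^^^^^^^^^^^^^^^^^^^^^^^^
ValueError: max() iterable argument is empty
```

Run:
```python
from m import *
im=cv2.imread("pics/top0.png"); s=cv2.imread("pics/scene0.png")
H=cv2.cvtColor(im,cv2.COLOR_BGR2HSV).astype(int); S=cv2.cvtColor(s,cv2.COLOR_BGR2HSV).astype(int)
g=im.max(2); gs=s.max(2)
def tryp(f):
    try: f()
    except Exception as e: print("ERR",e)
def sc(th):
    c=big(reg(gs<th,384,409,274,297)); x,y,w,h=cv2.boundingRect(c); print("sensor scene box",th,x,y,w,h)
for th in (80,100,120): tryp(lambda: sc(th))
def rg():
    c=big(reg(g<90,350,370,248,268)); p,w=ell("top",c,14); print("ring",p,w,loc(p))
tryp(rg)
def wt():
    c=big(reg((H[...,1]>70)&(H[...,0]>15)&(H[...,0]<35),375,405,225,255)); 
    p,w=ell("top",c,40); print("weight",cv2.boundingRect(c),p,w,loc(p))
    c=big(reg((S[...,1]>70)&(S[...,0]>15)&(S[...,0]<35),360,390,270,310)); print(" scene",cv2.boundingRect(c))
tryp(wt)
def bl():
    c=big(reg((H[...,1]<60)&(g>120),412,433,198,217)); p,w=ell("top",c,90); print("cap",cv2.fitEllipse(c),p,w,loc(p))
    c=big(reg((H[...,0]>100)&(H[...,0]<125)&(H[...,1]>110),400,435,195,230)); print("blue top",cv2.boundingRect(c))
    c=big(reg((S[...,0]>100)&(S[...,0]<125)&(S[...,1]>110),405,440,255,312)); print("blue scene",cv2.boundingRect(c))
tryp(bl)
def dr():
    c=big(reg((g<80),354,372,198,217)); p,w=ell("top",c,95); print("bulb",cv2.minEnclosingCircle(c),p,w,loc(p))
    c=big(reg((H[...,0]<20)&(H[...,1]>90),350,376,198,226)); print("amber top",cv2.boundingRect(c))
    c=big(reg((S[...,0]<20)&(S[...,1]>90),355,390,245,285)); print("amber scene",cv2.boundingRect(c))
tryp(dr)
for nm,l,hs in (("left",(33,53),(4,59,98)),("right",(33,-53),(4,64,90)),("front",(-11,0),(4,40,51)),("sensor",(34,0),(4,22))):
    q=ST+SX*l[0]+SY*l[1]; print(nm,q,*[ np.r_[proj("top",[*q,z]),proj("scene",[*q,z])] for z in hs])
```

```text
sensor scene box 80 395 279 12 16
sensor scene box 100 386 278 22 18
sensor scene box 120 386 278 22 18
ring [545.8  45.3] [26.3 26.9] [-56.3  53.9]
weight (383, 231, 14, 15) [581.1 -12.5] [26.2 28. ] [-17.8  -1.7]
 scene (369, 277, 18, 28)
cap ((423.44769287109375, 205.46054077148438), (17.877304077148438, 22.408090591430664), 122.89051055908203) [635.9 -74. ] [38.8 53.1] [ 40.5 -60. ]
blue top (410, 204, 19, 18)
blue scene (411, 268, 23, 41)
bulb ((363.68182373046875, 207.31817626953125), 4.047844409942627) [629.4  40.5] [13.6 15. ] [27.4 53.9]
amber top (355, 204, 16, 15)
amber scene (366, 249, 18, 18)
left [634.9  39.2] [362.1 214.3 375.3 278.4] [363.3 208.5 376.6 251.6] [364.2 204.1 377.6 231.8]
right [628.8 -66.6] [414.7 217.6 418.9 303. ] [418.7 211.5 421.8 272.1] [420.5 208.6 423.1 258.2]
front [587.9 -11.1] [387.2 237.4 378.2 298.7] [388.8 234.4 379.2 280.5] [389.2 233.4 379.5 274.9]
sensor [632.8 -13.7] [388.4 215.5 396.7 290. ] [389.1 213.6 397.3 281.2]
```

Run:
```python
from m import *
for n,a,b in (("cap top",(422.3,208.5),(423.8,259.3)),("knob",(390.8,235.5),(378.4,278)),("bulb tip",(363.9,206.5),(376,234)),("sensor top",(389.6,213.4),(397,281)),("ring top",(359.6,257.2),(337,289.5))):
    p,e=tri(("top",*a),("scene",*b)); print(n,p,e,loc(p))
# tray corners in the scene: tri check, c3 corners: left(35,310) right(718,372) 
for l,t,sx in (((-85,100),(0,0),0),((-85,-100),0,0),((85,-100),0,0),((85,100),0,0)):
    q=ST+SX*l[0]+SY*l[1]; print(l,proj("top",[*q,12]),proj("scene",[*q,12]),(proj("scene",[*q,12])-[300,220])*4.5)
im=cv2.imread("pics/top0.png"); s=cv2.imread("pics/scene0.png")
A=cv2.resize(im[195:255,345:440],None,fx=8,fy=8,interpolation=cv2.INTER_CUBIC)
B=cv2.resize(s[225:315,355:440],None,fx=6,fy=6,interpolation=cv2.INTER_CUBIC)
for l,r,zs in (((33,53),17,(4,59)),((33,-53),20,(4,64)),((-11,0),14.5,(4,40)),((34,0),19,(4,22))):
    q=ST+SX*l[0]+SY*l[1]
    for z in zs:
        t=np.linspace(0,2*np.pi,40); P=[[q[0]+r*np.cos(k),q[1]+r*np.sin(k),z] for k in t]
        for n,I,o,f in (("top",A,(345,195),8),("scene",B,(355,225),6)):
            Q=np.array([(proj(n,p)-o+.5)*f for p in P]); cv2.polylines(I,[Q.astype(int)],True,(0,255,0) if z>4 else (0,0,255),1)
cv2.imwrite("pics/d1.png",A); cv2.imwrite("pics/d2.png",B)
```

```text
cap top [628.5 -69.4  89.3] 1.7062444613421084 [ 32.9 -55.8]
knob [583.8 -13.8  47.9] 1.7434879699709693 [-15.   -2.9]
bulb tip [631.2  39.6  94.8] 0.20422706531501955 [29.2 53.2]
sensor top [632.6 -14.   22.7] 1.4631732444639414 [33.8 -0.3]
ring top [545.3  45.2  14.6] 2.0268783988866503 [-56.8  53.8]
(-85, 100) [335.  270.4] [308.2 285.3] [ 37.1 293.7]
(-85, -100) [436.5 277.1] [389.4 338.4] [402.5 532.6]
(85, -100) [439.7 193. ] [461.4 300.2] [726.1 360.8]
(85, 100) [340.5 186.8] [378.  256.5] [351.2 164.5]
```

View pics/d1.png

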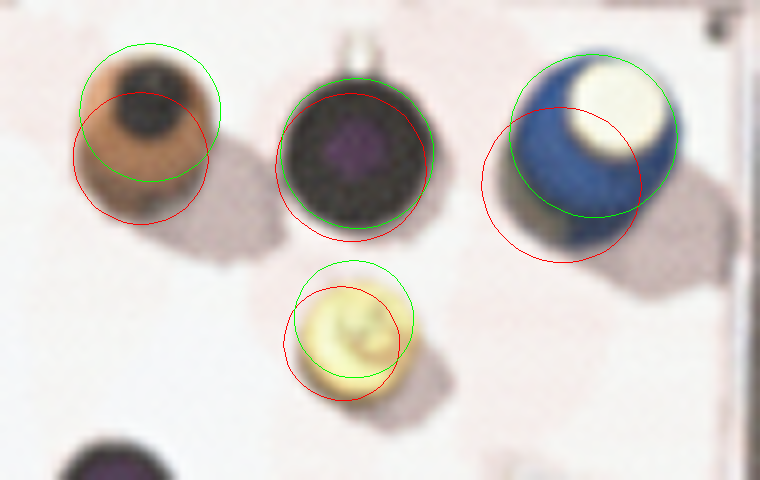

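View pics/d2.png

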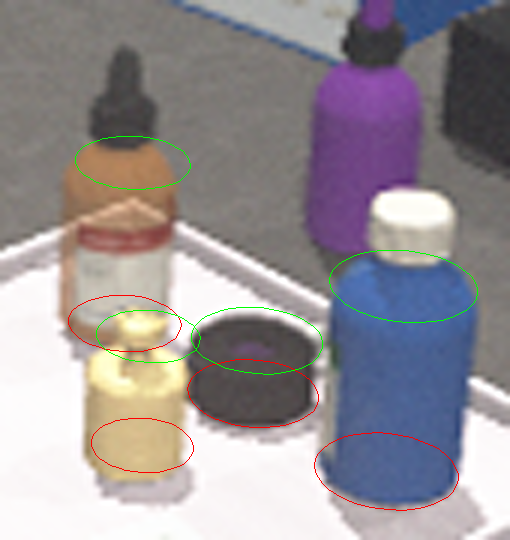

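Overlay check: the tray fit is 202×172 mm against 200×170 nominal. The bottles, weight and sensor lie within about 4 mm of their nominal spots. The rings drawn at the nominal spots overlap the dropper (145,140), blue bottle (590,150), weight (355,340) and sensor (358,155). I'll write a small move calculator next.

```bash
cat > plan.py <<'E'
import json,sys,numpy as np
# tool down: x_t=(cos a,sin a), y_t=(sin a,-cos a), z_t=-z ; turning a by +d is -d about tool z
def plan(p0,a0,p1,a1,n):
    """n rows*5; prints the rows of each call; returns final commanded pose"""
    N=5*n; s=np.arange(1,N+1)/N
    f=np.where(s<1,(s-np.sin(2*np.pi*s)/(2*np.pi))*.35+s*.65,1)
    p0=np.array(p0,float);p1=np.array(p1,float); k=0; pc,ac=p0,a0
    mx=0;ma=0
    for c in range(n):
        r=np.radians(ac); X=np.array([np.cos(r),np.sin(r),0]);Y=np.array([np.sin(r),-np.cos(r),0]);Z=np.array([0,0,-1])
        rows=[];prev=(np.zeros(3),0)
        for i in range(5):
            t=p0+(p1-p0)*f[k]; d=t-pc; ang=-(a0+(a1-a0)*f[k]-ac); k+=1
            v=np.round(np.array([d@X,d@Y,d@Z])*2)/2; g=round(ang*2)/2
            mx=max(mx,np.linalg.norm(v-prev[0])); ma=max(ma,abs(g-prev[1])); prev=(v,g)
            rows.append("%g %g %g 0 0 %g"%(v[0]/1000,v[1]/1000,v[2]/1000,g))
        print("; ".join(rows))
        pc=pc+v[0]*X+v[1]*Y+v[2]*Z; ac=ac-g
    print("-> cmd",np.round(pc,2).tolist(),round(ac,2),"max step",round(mx,1),"mm",ma,"deg")
    return pc,ac
def load(): d=json.load(open("cmd.json")); return np.array(d["p"]),d["a"]
def save(p,a): json.dump({"p":list(map(float,p)),"a":float(a)},open("cmd.json","w"))
def seq(*segs):
    p,a=load()
    for s in segs:
        t,aa,n=s; print("#",t,aa); p,a=plan(p,a,[x if x is not None else q for x,q in zip(t,p)],a if aa is None else aa,n)
    save(p,a)
def st():
    from bench import env
    s=env.get_state(); q=s["orientation"]; 
    from scipy.spatial.transform import Rotation as R
    M=R.from_quat([q[1],q[2],q[3],q[0]]).as_matrix()
    print("t %.2f"%s["t"],np.round(s["tool_pos"],1),"yaw %.2f tilt %.2f"%(np.degrees(np.arctan2(M[1,0],M[0,0])),np.degrees(np.arccos(-M[2,2]))),"F",np.round(s["ft_force"],1),"gap %.1f"%s["finger_gap"],"q",np.round(s["joint_pos"],2))
E
python3 - <<'E'
from plan import *; from m import *
save([200.001,-618.485,233.587],np.degrees(2*np.arctan2(.155816,.987786)))
print("dropper",ST+SX*31.5+SY*52.8,"blue",ST+SX*33.5+SY*-54.5,"weight",ST+SX*-12.5+SY*-1.6)
print("purple", onz("top",368.5,154.5,92), onz("top",367.5,166,0), "black box", onz("top",358,130,0),onz("top",432,137,0),"cabinet front", onz("top",180,126,0))
d=ST+SX*31.5+SY*52.8
seq(([*d,160],86.67,4))
E
```

```text
dropper [633.4  39.1] blue [629.2 -68.1] weight [586.3 -12.6]
purple [732.8  30.8  92. ] [736.8  28.    0. ] black box [813.8  47.6   0. ] [ 799.4 -105.1    0. ] cabinet front [821.  418.4  -0. ]
# [np.float64(633.4137938670519), np.float64(39.131116663283365), 160] 86.67
0.02 -0.016 0.0025 0 0 -2.5; 0.0415 -0.033 0.005 0 0 -4.5; 0.0645 -0.0515 0.0075 0 0 -7; 0.0905 -0.0725 0.011 0 0 -10; 0.1195 -0.0955 0.0145 0 0 -13.5
0.0375 -0.018 0.0035 0 0 -3.5; 0.079 -0.037 0.008 0 0 -7.5; 0.1235 -0.058 0.0125 0 0 -11.5; 0.17 -0.08 0.0175 0 0 -16.5; 0.218 -0.1025 0.0225 0 0 -21
0.0525 -0.004 0.0045 0 0 -4.5; 0.104 -0.008 0.0095 0 0 -9; 0.153 -0.0115 0.014 0 0 -13.5; 0.1985 -0.0145 0.0185 0 0 -17.5; 0.24 -0.0175 0.0225 0 0 -21
0.036 0.0105 0.0035 0 0 -3; 0.0675 0.02 0.0065 0 0 -6; 0.096 0.029 0.009 0 0 -8.5; 0.122 0.0365 0.0115 0 0 -11; 0.1465 0.044 0.014 0 0 -13
-> cmd [633.3, 39.06, 160.09] 86.43 max step 53.2 mm 5.0 deg
```

Emit:
{"name": "send_rows", "arguments": {
  "commands": "0.02 -0.016 0.0025 0 0 -2.5; 0.0415 -0.033 0.005 0 0 -4.5; 0.0645 -0.0515 0.0075 0 0 -7; 0.0905 -0.0725 0.011 0 0 -10; 0.1195 -0.0955 0.0145 0 0 -13.5",
  "jaw": 1,
  "newtons": 20
}}

```text
t: 0.72
tool_pos: [284.4, -489.9, 218.4]
orientation: [-0.0, 0.962, 0.271, -0.0]
ft_force: [0.2, -0.0, 0.1]
finger_gap: 87.2
```

Emit:
{"name": "send_rows", "arguments": {
  "commands": "0.0375 -0.018 0.0035 0 0 -3.5; 0.079 -0.037 0.008 0 0 -7.5; 0.1235 -0.058 0.0125 0 0 -11.5; 0.17 -0.08 0.0175 0 0 -16.5; 0.218 -0.1025 0.0225 0 0 -21"
}}

```text
t: 1.35
tool_pos: [417.3, -288.3, 196.2]
orientation: [-0.0, 0.897, 0.443, -0.0]
ft_force: [1.1, 0.1, -0.5]
finger_gap: 87.5
```

Emit:
{"name": "send_rows", "arguments": {
  "commands": "0.0525 -0.004 0.0045 0 0 -4.5; 0.104 -0.008 0.0095 0 0 -9; 0.153 -0.0115 0.014 0 0 -13.5; 0.1985 -0.0145 0.0185 0 0 -17.5; 0.24 -0.0175 0.0225 0 0 -21"
}}

```text
t: 1.98
tool_pos: [549.8, -87.3, 173.6]
orientation: [-0.0, 0.801, 0.599, -0.0]
ft_force: [0.3, -1.9, 0.1]
finger_gap: 87.0
```

Emit:
{"name": "send_rows", "arguments": {
  "commands": "0.036 0.0105 0.0035 0 0 -3; 0.0675 0.02 0.0065 0 0 -6; 0.096 0.029 0.009 0 0 -8.5; 0.122 0.0365 0.0115 0 0 -11; 0.1465 0.044 0.014 0 0 -13"
}}

```text
t: 2.6
tool_pos: [633.5, 39.8, 159.3]
orientation: [-0.0, 0.728, 0.685, -0.0]
ft_force: [-0.3, -0.4, 0.3]
finger_gap: 87.1
```

Run:
```python
from plan import *; st()
```

```text
t 2.60 [633.5  39.8 159.3] yaw 86.50 tilt 0.06 F [-0.3 -0.4  0.3] gap 87.1 q [ 0.43  0.41 -0.68  1.57  0.27  1.26 -0.36]
```

Run:
```python
from m import *
t=viewer.grab_frame("top")[:,:,::-1]; s=viewer.grab_frame("scene")[:,:,::-1]
A=np.hstack([cv2.resize(t[140:290,290:450],(400,375)),cv2.resize(s[150:330,290:480],(396,375))])
cv2.imwrite("pics/e1.png",A)
```

```text
(no output)
```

View pics/e1.png

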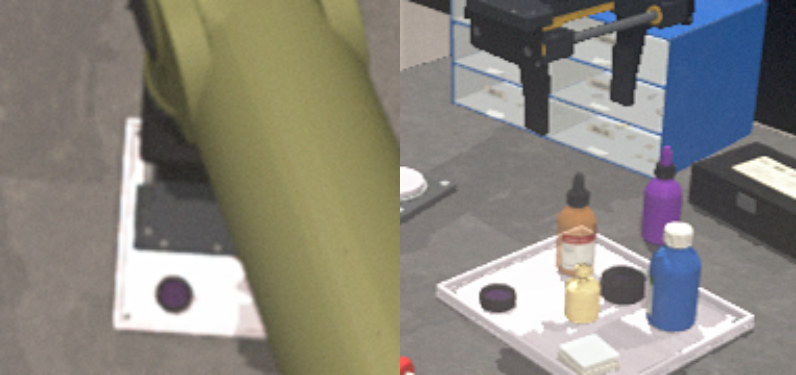

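Run:
```python
from plan import *
seq(([633.4,39.1,44],86.67,3))
```

```text
# [633.4, 39.1, 44] 86.67
0 0 0.005 0 0 0; 0 0 0.0105 0 0 0; 0 0 0.017 0 0 0; 0 0 0.0245 0 0 0; 0 0 0.033 0 0 0
0 0 0.0095 0 0 0; 0 0 0.02 0 0 0; 0 0 0.0305 0 0 0; 0 0 0.0405 0 0 0; 0 0 0.05 0 0 0
0 0 0.0085 0 0 0; 0 0 0.016 0 0 0; 0 0 0.0225 0 0 0; 0 0 0.028 0 0 0; 0 0 0.033 0 0 0
-> cmd [633.3, 39.06, 44.09] 86.43 max step 10.5 mm 0 deg
```

The scene crop shows the open fingers at (535,115) and (625,90), fore and aft above the amber dropper at (577,235), with nothing in the way. I'm descending.

Emit:
{"name": "send_rows", "arguments": {
  "commands": "0 0 0.005 0 0 0; 0 0 0.0105 0 0 0; 0 0 0.017 0 0 0; 0 0 0.0245 0 0 0; 0 0 0.033 0 0 0"
}}

```text
t: 3.32
tool_pos: [633.3, 38.7, 126.5]
orientation: [0.0, 0.729, 0.685, -0.0]
ft_force: [0.2, -0.2, 0.1]
finger_gap: 87.3
```

Emit:
{"name": "send_rows", "arguments": {
  "commands": "0 0 0.0095 0 0 0; 0 0 0.02 0 0 0; 0 0 0.0305 0 0 0; 0 0 0.0405 0 0 0; 0 0 0.05 0 0 0"
}}

```text
t: 3.95
tool_pos: [633.3, 39.0, 76.3]
orientation: [-0.0, 0.729, 0.685, -0.0]
ft_force: [-0.2, -0.6, -0.2]
finger_gap: 87.1
```

Emit:
{"name": "send_rows", "arguments": {
  "commands": "0 0 0.0085 0 0 0; 0 0 0.016 0 0 0; 0 0 0.0225 0 0 0; 0 0 0.028 0 0 0; 0 0 0.033 0 0 0"
}}

```text
t: 4.58
tool_pos: [633.4, 39.0, 43.8]
orientation: [0.0, 0.729, 0.685, 0.0]
ft_force: [0.1, 0.8, 0.2]
finger_gap: 87.0
```

Emit:
{"name": "send_rows", "arguments": {
  "commands": "0 0 0 0 0 0; 0 0 0 0 0 0; 0 0 0 0 0 0; 0 0 0 0 0 0; 0 0 0 0 0 0",
  "jaw": 0.3,
  "newtons": 15
}}

```text
t: 5.2
tool_pos: [633.4, 39.0, 44.1]
orientation: [0.0, 0.729, 0.685, 0.0]
ft_force: [-0.9, 0.2, -1.0]
finger_gap: 45.2
```

Emit:
{"name": "send_rows", "arguments": {
  "commands": "0 0 0 0 0 0; 0 0 0 0 0 0; 0 0 0 0 0 0; 0 0 0 0 0 0; 0 0 0 0 0 0",
  "jaw": 0,
  "newtons": 20
}}

```text
t: 5.82
tool_pos: [633.4, 39.0, 44.1]
orientation: [0.0, 0.729, 0.685, -0.0]
ft_force: [0.7, -0.7, 0.7]
finger_gap: 33.6
```

Run:
```python
from plan import *
st()
seq(([633.4,39.1,125],86.67,2),([447,332.5,125],86.67,3),([447,332.5,45.5],86.67,2))
```

```text
t 5.83 [633.4  39.   44.1] yaw 86.42 tilt 0.01 F [ 0.7 -0.7  0.7] gap 33.6 q [ 0.39  0.52 -0.63  1.67  0.35  1.06 -0.41]
# [633.4, 39.1, 125] 86.67
0 0 -0.0055 0 0 0; 0 0 -0.012 0 0 0; 0 0 -0.02 0 0 0; 0 0 -0.0295 0 0 0; 0 0 -0.0405 0 0 0
0 0 -0.0105 0 0 0; 0 0 -0.0205 0 0 0; 0 0 -0.0285 0 0 0; 0 0 -0.035 0 0 0; 0 0 -0.0405 0 0 0
-> cmd [633.3, 39.06, 125.09] 86.43 max step 11.0 mm 0 deg
# [447, 332.5, 125] 86.67
0.0125 -0.009 0 0 0 0; 0.026 -0.019 0 0 0 0; 0.0415 -0.03 0 0 0 0; 0.0595 -0.043 0 0 0 0; 0.08 -0.058 0 0 0 0
0.0235 -0.017 0 0 0 0; 0.048 -0.035 0 0 0 0; 0.0735 -0.0535 0 0 0 0; 0.098 -0.071 0 0 0 0; 0.121 -0.088 0 0 0 0
0.021 -0.015 0 0 0 0; 0.039 -0.028 0 0 0 0; 0.0545 -0.0395 0 0 0 0; 0.068 -0.049 0 0 0 0; 0.0805 -0.058 0 0 0 0
-> cmd [447.23, 332.72, 125.09] 86.43 max step 31.5 mm 0 deg
# [447, 332.5, 45.5] 86.67
-0 -0 0.0055 0 0 0; -0 -0 0.0115 0 0 0; -0 -0 0.0195 0 0 0; -0 -0 0.029 0 0 0; -0 -0 0.04 0 0 0
-0 -0 0.0105 0 0 0; -0 -0 0.02 0 0 0; -0 -0 0.028 0 0 0; -0 -0 0.034 0 0 0; -0 -0 0.0395 0 0 0
-> cmd [447.23, 332.72, 45.59] 86.43 max step 11.0 mm 0 deg
```

Emit:
{"name": "send_rows", "arguments": {
  "commands": "0 0 -0.0055 0 0 0; 0 0 -0.012 0 0 0; 0 0 -0.02 0 0 0; 0 0 -0.0295 0 0 0; 0 0 -0.0405 0 0 0"
}}

```text
t: 6.45
tool_pos: [633.4, 39.0, 85.3]
orientation: [0.0, 0.729, 0.685, 0.0]
ft_force: [0.4, 0.7, -0.1]
finger_gap: 33.6
```

Emit:
{"name": "send_rows", "arguments": {
  "commands": "0 0 -0.0105 0 0 0; 0 0 -0.0205 0 0 0; 0 0 -0.0285 0 0 0; 0 0 -0.035 0 0 0; 0 0 -0.0405 0 0 0"
}}

```text
t: 7.08
tool_pos: [633.3, 39.0, 125.3]
orientation: [0.0, 0.729, 0.685, -0.0]
ft_force: [0.0, -0.7, -1.5]
finger_gap: 33.4
```

Emit:
{"name": "send_rows", "arguments": {
  "commands": "0.0125 -0.009 0 0 0 0; 0.026 -0.019 0 0 0 0; 0.0415 -0.03 0 0 0 0; 0.0595 -0.043 0 0 0 0; 0.08 -0.058 0 0 0 0"
}}

```text
t: 7.7
tool_pos: [579.3, 124.1, 125.0]
orientation: [-0.0, 0.729, 0.685, -0.0]
ft_force: [-0.2, 1.0, -0.6]
finger_gap: 33.7
```

Emit:
{"name": "send_rows", "arguments": {
  "commands": "0.0235 -0.017 0 0 0 0; 0.048 -0.035 0 0 0 0; 0.0735 -0.0535 0 0 0 0; 0.098 -0.071 0 0 0 0; 0.121 -0.088 0 0 0 0"
}}

```text
t: 8.32
tool_pos: [498.4, 250.7, 125.1]
orientation: [0.0, 0.728, 0.685, 0.0]
ft_force: [0.5, 0.3, -1.0]
finger_gap: 33.5
```

Emit:
{"name": "send_rows", "arguments": {
  "commands": "0.021 -0.015 0 0 0 0; 0.039 -0.028 0 0 0 0; 0.0545 -0.0395 0 0 0 0; 0.068 -0.049 0 0 0 0; 0.0805 -0.058 0 0 0 0"
}}

```text
t: 8.95
tool_pos: [446.8, 333.4, 125.0]
orientation: [0.0, 0.729, 0.685, -0.0]
ft_force: [0.5, 0.0, -1.0]
finger_gap: 33.6
```

Run:
```python
from plan import *; st()
from m import *
s=viewer.grab_frame("scene")[:,:,::-1]
cv2.imwrite("pics/e2.png",s)
```

```text
t 8.95 [446.8 333.4 125. ] yaw 86.42 tilt 0.02 F [ 0.5  0.  -1. ] gap 33.6 q [ 0.04  0.31 -0.84  1.79  0.25  1.15 -0.95]
```

View pics/e2.png

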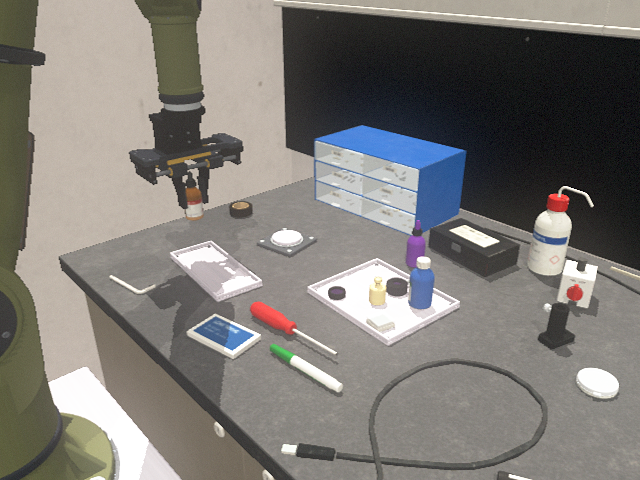

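The dropper hangs upright in the jaws at (193,200), above the far end of the side tray. I'm lowering it.

Emit:
{"name": "send_rows", "arguments": {
  "commands": "0 0 0.0055 0 0 0; 0 0 0.0115 0 0 0; 0 0 0.0195 0 0 0; 0 0 0.029 0 0 0; 0 0 0.04 0 0 0"
}}

```text
t: 9.62
tool_pos: [447.4, 332.4, 84.2]
orientation: [0.0, 0.729, 0.685, -0.0]
ft_force: [0.3, -0.1, -1.4]
finger_gap: 33.7
```

Emit:
{"name": "send_rows", "arguments": {
  "commands": "0 0 0.0105 0 0 0; 0 0 0.02 0 0 0; 0 0 0.028 0 0 0; 0 0 0.0345 0 0 0; 0 0 0.0405 0 0 0"
}}

```text
t: 10.25
tool_pos: [447.4, 332.8, 44.2]
orientation: [0.0, 0.729, 0.685, 0.0]
ft_force: [0.9, 0.4, -1.0]
finger_gap: 33.8
```

Emit:
{"name": "send_rows", "arguments": {
  "commands": "0 0 0 0 0 0; 0 0 0 0 0 0; 0 0 0 0 0 0; 0 0 0 0 0 0; 0 0 0 0 0 0",
  "jaw": 1
}}

```text
t: 10.88
tool_pos: [447.3, 332.6, 44.6]
orientation: [0.0, 0.729, 0.685, -0.0]
ft_force: [-0.0, 0.5, -0.1]
finger_gap: 75.7
```

Run:
```python
from plan import *
st(); p,a=load(); p[2]=44.59; save(p,a)
seq(([None,None,130],None,2),([629.2,-68.1,130],86.67,3),([None,None,44],None,2))
```

```text
t 10.88 [447.3 332.6  44.6] yaw 86.42 tilt 0.01 F [-0.   0.5 -0.1] gap 75.7 q [-0.01  0.41 -0.79  1.86  0.34  1.01 -1.01]
# [None, None, 130] None
0 0 -0.0055 0 0 0; 0 0 -0.0125 0 0 0; 0 0 -0.021 0 0 0; 0 0 -0.0315 0 0 0; 0 0 -0.0425 0 0 0
0 0 -0.0115 0 0 0; 0 0 -0.022 0 0 0; 0 0 -0.0305 0 0 0; 0 0 -0.037 0 0 0; 0 0 -0.043 0 0 0
-> cmd [447.23, 332.72, 130.09] 86.43 max step 11.5 mm 0 deg
# [629.2, -68.1, 130] 86.67
-0.017 0.009 0 0 0 0; -0.0355 0.019 0 0 0 0; -0.057 0.0305 0 0 0 0; -0.082 0.0435 0 0 0 0; -0.111 0.059 0 0 0 0
-0.032 0.017 0 0 0 0; -0.066 0.035 0 0 0 0; -0.101 0.0535 0 0 0 0; -0.135 0.0715 0 0 0 0; -0.167 0.0885 0 0 0 0
-0.0285 0.0155 0 0 0 0; -0.0535 0.0285 0 0 0 0; -0.075 0.04 0 0 0 0; -0.0935 0.05 0 0 0 0; -0.1105 0.059 0 0 0 0
-> cmd [629.13, -67.89, 130.09] 86.43 max step 39.6 mm 0 deg
# [None, None, 44] None
0 0 0.006 0 0 0; 0 0 0.0125 0 0 0; 0 0 0.0215 0 0 0; 0 0 0.0315 0 0 0; 0 0 0.043 0 0 0
0 0 0.0115 0 0 0; 0 0 0.022 0 0 0; 0 0 0.0305 0 0 0; 0 0 0.0375 0 0 0; 0 0 0.043 0 0 0
-> cmd [629.13, -67.89, 44.09] 86.43 max step 11.5 mm 0 deg
```

Emit:
{"name": "send_rows", "arguments": {
  "commands": "0 0 -0.0055 0 0 0; 0 0 -0.0125 0 0 0; 0 0 -0.021 0 0 0; 0 0 -0.0315 0 0 0; 0 0 -0.0425 0 0 0"
}}

```text
t: 11.5
tool_pos: [447.4, 332.8, 87.9]
orientation: [0.0, 0.729, 0.685, 0.0]
ft_force: [0.2, 0.8, -0.6]
finger_gap: 86.7
```

Emit:
{"name": "send_rows", "arguments": {
  "commands": "0 0 -0.0115 0 0 0; 0 0 -0.022 0 0 0; 0 0 -0.0305 0 0 0; 0 0 -0.037 0 0 0; 0 0 -0.043 0 0 0"
}}

```text
t: 12.12
tool_pos: [447.3, 332.6, 130.3]
orientation: [0.0, 0.729, 0.685, -0.0]
ft_force: [-0.2, 0.7, -0.1]
finger_gap: 87.1
```

Emit:
{"name": "send_rows", "arguments": {
  "commands": "-0.017 0.009 0 0 0 0; -0.0355 0.019 0 0 0 0; -0.057 0.0305 0 0 0 0; -0.082 0.0435 0 0 0 0; -0.111 0.059 0 0 0 0"
}}

```text
t: 12.75
tool_pos: [499.3, 217.8, 130.1]
orientation: [-0.0, 0.728, 0.685, -0.0]
ft_force: [0.7, -0.5, 0.0]
finger_gap: 87.0
```

Emit:
{"name": "send_rows", "arguments": {
  "commands": "-0.032 0.017 0 0 0 0; -0.066 0.035 0 0 0 0; -0.101 0.0535 0 0 0 0; -0.135 0.0715 0 0 0 0; -0.167 0.0885 0 0 0 0"
}}

```text
t: 13.38
tool_pos: [577.5, 44.6, 130.0]
orientation: [-0.0, 0.729, 0.685, -0.0]
ft_force: [0.6, -0.7, 0.0]
finger_gap: 87.0
```

Emit:
{"name": "send_rows", "arguments": {
  "commands": "-0.0285 0.0155 0 0 0 0; -0.0535 0.0285 0 0 0 0; -0.075 0.04 0 0 0 0; -0.0935 0.05 0 0 0 0; -0.1105 0.059 0 0 0 0"
}}

```text
t: 14.0
tool_pos: [629.6, -68.6, 130.0]
orientation: [-0.0, 0.729, 0.685, -0.0]
ft_force: [-0.9, 0.8, 1.1]
finger_gap: 87.1
```

Run:
```python
from plan import *; st()
from m import *
t=viewer.grab_frame("top")[:,:,::-1]; s=viewer.grab_frame("scene")[:,:,::-1]
A=np.hstack([cv2.resize(t[190:350,180:450],(540,320)),cv2.resize(s[150:330,290:480],(250,320))])
cv2.imwrite("pics/e3.png",A)
```

```text
t 14.00 [629.6 -68.6 130. ] yaw 86.45 tilt 0.02 F [-0.9  0.8  1.1] gap 87.1 q [ 0.55  0.42 -0.62  1.6   0.26  1.2  -0.18]
```

View pics/e3.png

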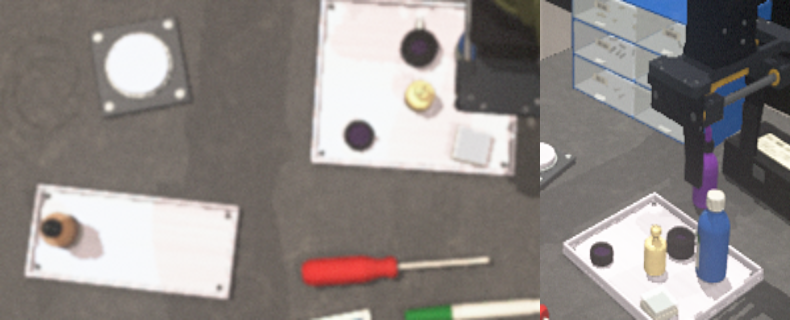

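The dropper stands upright in the side tray at (60,228) in the crop. In the scene crop the jaws straddle the blue bottle at (712,240). Now I descend and grip it.

Emit:
{"name": "send_rows", "arguments": {
  "commands": "0 0 0.006 0 0 0; 0 0 0.0125 0 0 0; 0 0 0.0215 0 0 0; 0 0 0.0315 0 0 0; 0 0 0.043 0 0 0"
}}

```text
t: 14.72
tool_pos: [629.1, -67.8, 86.2]
orientation: [-0.0, 0.729, 0.685, -0.0]
ft_force: [-1.3, 0.4, -1.1]
finger_gap: 87.2
```

Emit:
{"name": "send_rows", "arguments": {
  "commands": "0 0 0.0115 0 0 0; 0 0 0.022 0 0 0; 0 0 0.0305 0 0 0; 0 0 0.0375 0 0 0; 0 0 0.043 0 0 0"
}}

```text
t: 15.35
tool_pos: [629.2, -68.0, 43.7]
orientation: [0.0, 0.729, 0.685, -0.0]
ft_force: [-0.0, 0.2, 0.8]
finger_gap: 87.2
```

Emit:
{"name": "send_rows", "arguments": {
  "commands": "0 0 0 0 0 0; 0 0 0 0 0 0; 0 0 0 0 0 0; 0 0 0 0 0 0; 0 0 0 0 0 0",
  "jaw": 0
}}

```text
t: 15.98
tool_pos: [629.2, -68.0, 44.1]
orientation: [0.0, 0.729, 0.685, 0.0]
ft_force: [0.1, -0.1, 0.2]
finger_gap: 45.1
```

Emit:
{"name": "send_rows", "arguments": {
  "commands": "0 0 0 0 0 0; 0 0 0 0 0 0; 0 0 0 0 0 0; 0 0 0 0 0 0; 0 0 0 0 0 0"
}}

```text
t: 16.6
tool_pos: [629.3, -67.9, 44.1]
orientation: [0.0, 0.729, 0.685, 0.0]
ft_force: [0.1, -0.7, 1.3]
finger_gap: 39.5
```

Run:
```python
from plan import *
st()
seq(([None,None,125],None,2),([440.5,268,125],86.67,3),([None,None,44.6],None,2))
```

```text
t 16.60 [629.3 -67.9  44.1] yaw 86.43 tilt 0.02 F [ 0.1 -0.7  1.3] gap 39.5 q [ 0.53  0.51 -0.59  1.68  0.32  1.05 -0.22]
# [None, None, 125] None
0 0 -0.0055 0 0 0; 0 0 -0.012 0 0 0; 0 0 -0.02 0 0 0; 0 0 -0.0295 0 0 0; 0 0 -0.0405 0 0 0
0 0 -0.0105 0 0 0; 0 0 -0.0205 0 0 0; 0 0 -0.0285 0 0 0; 0 0 -0.035 0 0 0; 0 0 -0.0405 0 0 0
-> cmd [629.13, -67.89, 125.09] 86.43 max step 11.0 mm 0 deg
# [440.5, 268, 125] 86.67
0.014 -0.009 0 0 0 0; 0.0295 -0.019 0 0 0 0; 0.0475 -0.031 0 0 0 0; 0.0685 -0.044 0 0 0 0; 0.092 -0.0595 0 0 0 0
0.027 -0.0175 0 0 0 0; 0.055 -0.0355 0 0 0 0; 0.0845 -0.0545 0 0 0 0; 0.1125 -0.073 0 0 0 0; 0.1395 -0.09 0 0 0 0
0.0235 -0.0155 0 0 0 0; 0.0445 -0.029 0 0 0 0; 0.062 -0.0405 0 0 0 0; 0.078 -0.0505 0 0 0 0; 0.092 -0.0595 0 0 0 0
-> cmd [440.69, 268.0, 125.09] 86.43 max step 35.1 mm 0 deg
# [None, None, 44.6] None
0 0 0.0055 0 0 0; 0 0 0.012 0 0 0; 0 0 0.02 0 0 0; 0 0 0.0295 0 0 0; 0 0 0.04 0 0 0
0 0 0.011 0 0 0; 0 0 0.0205 0 0 0; 0 0 0.0285 0 0 0; 0 0 0.035 0 0 0; 0 0 0.0405 0 0 0
-> cmd [440.69, 268.0, 44.59] 86.43 max step 11.0 mm 0 deg
```

Emit:
{"name": "send_rows", "arguments": {
  "commands": "0 0 -0.0055 0 0 0; 0 0 -0.012 0 0 0; 0 0 -0.02 0 0 0; 0 0 -0.0295 0 0 0; 0 0 -0.0405 0 0 0"
}}

```text
t: 17.23
tool_pos: [629.2, -68.0, 85.3]
orientation: [0.0, 0.729, 0.685, -0.0]
ft_force: [0.3, -0.1, -0.4]
finger_gap: 39.8
```

Emit:
{"name": "send_rows", "arguments": {
  "commands": "0 0 -0.0105 0 0 0; 0 0 -0.0205 0 0 0; 0 0 -0.0285 0 0 0; 0 0 -0.035 0 0 0; 0 0 -0.0405 0 0 0"
}}

```text
t: 17.85
tool_pos: [629.1, -67.9, 125.3]
orientation: [-0.0, 0.729, 0.685, -0.0]
ft_force: [0.3, 1.2, -0.5]
finger_gap: 39.7
```

Emit:
{"name": "send_rows", "arguments": {
  "commands": "0.014 -0.009 0 0 0 0; 0.0295 -0.019 0 0 0 0; 0.0475 -0.031 0 0 0 0; 0.0685 -0.044 0 0 0 0; 0.092 -0.0595 0 0 0 0"
}}

```text
t: 18.48
tool_pos: [574.5, 29.6, 125.0]
orientation: [-0.0, 0.729, 0.685, 0.0]
ft_force: [-0.3, 0.3, -1.1]
finger_gap: 39.8
```

Emit:
{"name": "send_rows", "arguments": {
  "commands": "0.027 -0.0175 0 0 0 0; 0.055 -0.0355 0 0 0 0; 0.0845 -0.0545 0 0 0 0; 0.1125 -0.073 0 0 0 0; 0.1395 -0.09 0 0 0 0"
}}

```text
t: 19.1
tool_pos: [492.6, 174.6, 125.1]
orientation: [0.0, 0.728, 0.685, -0.0]
ft_force: [-0.3, 0.7, -0.3]
finger_gap: 39.5
```

Emit:
{"name": "send_rows", "arguments": {
  "commands": "0.0235 -0.0155 0 0 0 0; 0.0445 -0.029 0 0 0 0; 0.062 -0.0405 0 0 0 0; 0.078 -0.0505 0 0 0 0; 0.092 -0.0595 0 0 0 0"
}}

```text
t: 19.73
tool_pos: [439.3, 269.4, 125.0]
orientation: [0.0, 0.728, 0.685, -0.0]
ft_force: [-0.4, 0.5, -0.3]
finger_gap: 39.4
```

Emit:
{"name": "send_rows", "arguments": {
  "commands": "0 0 0.0055 0 0 0; 0 0 0.012 0 0 0; 0 0 0.02 0 0 0; 0 0 0.0295 0 0 0; 0 0 0.04 0 0 0"
}}

```text
t: 20.35
tool_pos: [440.9, 267.6, 84.1]
orientation: [-0.0, 0.729, 0.684, -0.0]
ft_force: [0.4, -0.9, -1.4]
finger_gap: 39.5
```

Emit:
{"name": "send_rows", "arguments": {
  "commands": "0 0 0.011 0 0 0; 0 0 0.0205 0 0 0; 0 0 0.0285 0 0 0; 0 0 0.035 0 0 0; 0 0 0.0405 0 0 0"
}}

```text
t: 20.98
tool_pos: [440.8, 268.0, 44.2]
orientation: [0.0, 0.729, 0.685, 0.0]
ft_force: [-0.4, 0.1, -0.6]
finger_gap: 39.5
```

Emit:
{"name": "send_rows", "arguments": {
  "commands": "0 0 0 0 0 0; 0 0 0 0 0 0; 0 0 0 0 0 0; 0 0 0 0 0 0; 0 0 0 0 0 0",
  "jaw": 1
}}

```text
t: 21.6
tool_pos: [440.8, 267.9, 44.6]
orientation: [0.0, 0.729, 0.685, 0.0]
ft_force: [0.7, 0.1, -0.6]
finger_gap: 81.0
```

Run:
```python
from plan import *
st()
seq(([None,None,130],None,2))
```

```text
t 21.60 [440.8 267.9  44.6] yaw 86.42 tilt 0.01 F [ 0.7  0.1 -0.6] gap 81.0 q [ 0.13  0.32 -0.81  1.96  0.28  0.97 -0.88]
# [None, None, 130] None
0 0 -0.0055 0 0 0; 0 0 -0.0125 0 0 0; 0 0 -0.021 0 0 0; 0 0 -0.0315 0 0 0; 0 0 -0.0425 0 0 0
0 0 -0.0115 0 0 0; 0 0 -0.022 0 0 0; 0 0 -0.0305 0 0 0; 0 0 -0.037 0 0 0; 0 0 -0.043 0 0 0
-> cmd [440.69, 268.0, 130.09] 86.43 max step 11.5 mm 0 deg
```

Emit:
{"name": "send_rows", "arguments": {
  "commands": "0 0 -0.0055 0 0 0; 0 0 -0.0125 0 0 0; 0 0 -0.021 0 0 0; 0 0 -0.0315 0 0 0; 0 0 -0.0425 0 0 0"
}}

```text
t: 22.22
tool_pos: [440.9, 268.1, 87.9]
orientation: [0.0, 0.729, 0.685, 0.0]
ft_force: [0.2, 0.5, -0.1]
finger_gap: 87.0
```

Emit:
{"name": "send_rows", "arguments": {
  "commands": "0 0 -0.0115 0 0 0; 0 0 -0.022 0 0 0; 0 0 -0.0305 0 0 0; 0 0 -0.037 0 0 0; 0 0 -0.043 0 0 0"
}}

```text
t: 22.85
tool_pos: [440.7, 267.9, 130.3]
orientation: [0.0, 0.729, 0.685, -0.0]
ft_force: [0.6, 0.1, 0.6]
finger_gap: 87.0
```

Run:
```python
from plan import *; from m import *
st()
t=viewer.grab_frame("top")[:,:,::-1]; cv2.imwrite("pics/f_top.png",t)
s=viewer.grab_frame("scene")[:,:,::-1]
A=np.hstack([cv2.resize(t[190:350,180:450],(540,320)),cv2.resize(s[150:330,290:480],(250,320))])
cv2.imwrite("pics/e4.png",A)
# filter box: and weight, sensor again
H=cv2.cvtColor(t,cv2.COLOR_BGR2HSV).astype(int)
try:
    c=big(reg((H[...,1]>70)&(H[...,0]>15)&(H[...,0]<35),375,405,225,255)); p,w=ell("top",c,40); print("weight",p,w,loc(p))
    c=big(reg(t.max(2)<100,378,402,202,226)); p,w=ell("top",c,22); print("sensor",p,w,loc(p))
except Exception as e: print(e)
seq(([586.3,-12.6,100],176.67,3),([None,None,26],None,2))
```

```text
t 22.85 [440.7 267.9 130.3] yaw 86.42 tilt 0.02 F [0.6 0.1 0.6] gap 87.0 q [ 0.2  0.2 -0.9  1.9  0.2  1.1 -0.8]
weight [577.6 -12.5] [18.  25.8] [-21.3  -2. ]
sensor [632.6 -13.8] [31.4 34.3] [33.7 -0.1]
# [586.3, -12.6, 100] 176.67
-0.012 0.007 0.0015 0 0 -4; -0.025 0.015 0.003 0 0 -8.5; -0.04 0.024 0.0045 0 0 -13.5; -0.057 0.0345 0.0065 0 0 -19; -0.0775 0.0465 0.0085 0 0 -25.5
-0.0255 0.0025 0.0025 0 0 -7.5; -0.053 0.005 0.005 0 0 -15.5; -0.0815 0.008 0.008 0 0 -23.5; -0.109 0.0105 0.0105 0 0 -31.5; -0.135 0.013 0.013 0 0 -39
-0.0195 -0.013 0.002 0 0 -6.5; -0.0365 -0.024 0.004 0 0 -12.5; -0.051 -0.0335 0.006 0 0 -17.5; -0.0635 -0.042 0.0075 0 0 -22; -0.075 -0.0495 0.0085 0 0 -25.5
-> cmd [586.24, -12.33, 100.09] 176.43 max step 28.8 mm 8.0 deg
# [None, None, 26] None
0 0 0.005 0 0 0; 0 0 0.011 0 0 0; 0 0 0.0185 0 0 0; 0 0 0.027 0 0 0; 0 0 0.037 0 0 0
0 0 0.01 0 0 0; 0 0 0.019 0 0 0; 0 0 0.026 0 0 0; 0 0 0.032 0 0 0; 0 0 0.037 0 0 0
-> cmd [586.24, -12.33, 26.09] 176.43 max step 10.0 mm 0 deg
```

View pics/e4.png

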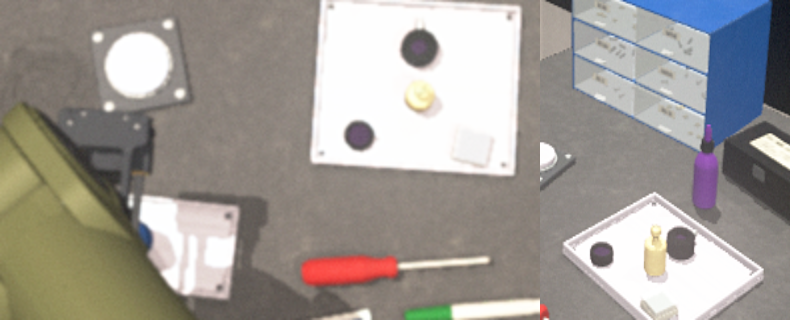

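Only the weight at (420,96 in the crop) and the sensor at (420,47) remain around the middle of the storage tray, and nothing else has moved. Next is the weight, with the jaws turned across y.

Emit:
{"name": "send_rows", "arguments": {
  "commands": "-0.012 0.007 0.0015 0 0 -4; -0.025 0.015 0.003 0 0 -8.5; -0.04 0.024 0.0045 0 0 -13.5; -0.057 0.0345 0.0065 0 0 -19; -0.0775 0.0465 0.0085 0 0 -25.5"
}}

```text
t: 23.58
tool_pos: [482.2, 187.4, 121.2]
orientation: [-0.0, 0.558, 0.83, -0.0]
ft_force: [0.1, -0.7, 0.3]
finger_gap: 86.9
```

Emit:
{"name": "send_rows", "arguments": {
  "commands": "-0.0255 0.0025 0.0025 0 0 -7.5; -0.053 0.005 0.005 0 0 -15.5; -0.0815 0.008 0.008 0 0 -23.5; -0.109 0.0105 0.0105 0 0 -31.5; -0.135 0.013 0.013 0 0 -39"
}}

```text
t: 24.2
tool_pos: [545.0, 66.3, 108.0]
orientation: [-0.0, 0.249, 0.968, -0.0]
ft_force: [0.1, 0.6, 0.2]
finger_gap: 87.1
```

Emit:
{"name": "send_rows", "arguments": {
  "commands": "-0.0195 -0.013 0.002 0 0 -6.5; -0.0365 -0.024 0.004 0 0 -12.5; -0.051 -0.0335 0.006 0 0 -17.5; -0.0635 -0.042 0.0075 0 0 -22; -0.075 -0.0495 0.0085 0 0 -25.5"
}}

```text
t: 24.82
tool_pos: [586.2, -13.1, 99.4]
orientation: [-0.0, 0.03, 1.0, 0.0]
ft_force: [0.7, -0.5, -0.5]
finger_gap: 86.6
```

Emit:
{"name": "send_rows", "arguments": {
  "commands": "0 0 0.005 0 0 0; 0 0 0.011 0 0 0; 0 0 0.0185 0 0 0; 0 0 0.027 0 0 0; 0 0 0.037 0 0 0"
}}

```text
t: 25.45
tool_pos: [586.2, -12.1, 62.4]
orientation: [-0.0, 0.031, 1.0, -0.0]
ft_force: [0.1, -0.4, -0.5]
finger_gap: 87.0
```

Run:
```python
from plan import *; from m import *
st()
t=viewer.grab_frame("top")[:,:,::-1]; s=viewer.grab_frame("scene")[:,:,::-1]
A=np.hstack([cv2.resize(t[180:280,330:450],(384,320)),cv2.resize(s[210:340,300:470],(418,320))])
cv2.imwrite("pics/e5.png",A)
```

```text
t 25.45 [586.2 -12.1  62.4] yaw 176.44 tilt 0.01 F [ 0.1 -0.4 -0.5] gap 87.0 q [ 0.7  0.5 -0.9  1.8  0.4  1.1  1.2]
```

View pics/e5.png

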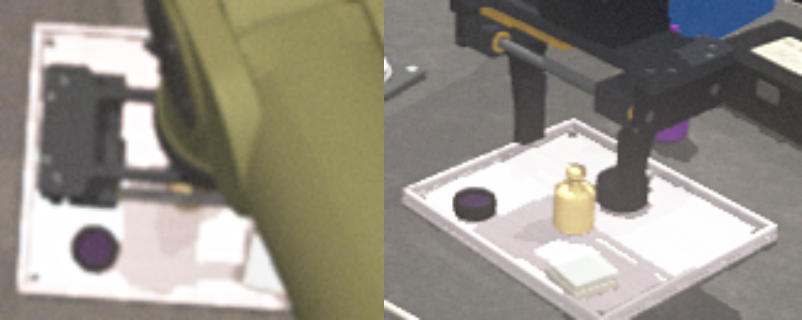

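The fingers are either side of the weight at (573,205), with the left one at (530,120) and the right one at (635,165). The way down is clear.

Emit:
{"name": "send_rows", "arguments": {
  "commands": "0 0 0.01 0 0 0; 0 0 0.019 0 0 0; 0 0 0.026 0 0 0; 0 0 0.032 0 0 0; 0 0 0.037 0 0 0"
}}

```text
t: 26.18
tool_pos: [586.3, -12.4, 25.6]
orientation: [-0.0, 0.031, 1.0, -0.0]
ft_force: [1.2, -0.0, -0.2]
finger_gap: 87.0
```

Emit:
{"name": "send_rows", "arguments": {
  "commands": "0 0 0 0 0 0; 0 0 0 0 0 0; 0 0 0 0 0 0; 0 0 0 0 0 0; 0 0 0 0 0 0",
  "jaw": 0,
  "newtons": 25
}}

```text
t: 26.8
tool_pos: [586.3, -12.4, 26.1]
orientation: [0.0, 0.031, 1.0, -0.0]
ft_force: [0.3, -0.0, 1.3]
finger_gap: 45.2
```

Emit:
{"name": "send_rows", "arguments": {
  "commands": "0 0 0 0 0 0; 0 0 0 0 0 0; 0 0 0 0 0 0; 0 0 0 0 0 0; 0 0 0 0 0 0"
}}

```text
t: 27.42
tool_pos: [586.3, -12.5, 26.0]
orientation: [-0.0, 0.031, 1.0, -0.0]
ft_force: [0.2, -0.5, 1.2]
finger_gap: 28.4
```

Run:
```python
from plan import *
st()
seq(([None,None,100],None,2),([434,203.5,100],86.67,3),([None,None,26.6],None,2))
```

```text
t 27.43 [586.3 -12.5  26. ] yaw 176.42 tilt 0.01 F [ 0.2 -0.5  1.2] gap 28.4 q [ 0.65  0.52 -0.83  1.8   0.45  1.02  1.16]
# [None, None, 100] None
0 0 -0.005 0 0 0; 0 0 -0.011 0 0 0; 0 0 -0.0185 0 0 0; 0 0 -0.027 0 0 0; 0 0 -0.037 0 0 0
0 0 -0.01 0 0 0; 0 0 -0.0185 0 0 0; 0 0 -0.026 0 0 0; 0 0 -0.032 0 0 0; 0 0 -0.037 0 0 0
-> cmd [586.24, -12.33, 100.09] 176.43 max step 10.0 mm 0 deg
# [434, 203.5, 100] 86.67
0.0075 0.009 0 0 0 4; 0.015 0.019 0 0 0 8.5; 0.0245 0.0305 0 0 0 13; 0.035 0.0435 0 0 0 19; 0.047 0.0585 0 0 0 25.5
0.02 0.0095 0 0 0 7.5; 0.0405 0.0195 0 0 0 15.5; 0.062 0.03 0 0 0 23.5; 0.083 0.04 0 0 0 31.5; 0.1025 0.0495 0 0 0 38.5
0.019 -0.0045 0 0 0 7; 0.0355 -0.008 0 0 0 12.5; 0.0495 -0.0115 0 0 0 17.5; 0.062 -0.014 0 0 0 22; 0.0735 -0.0165 0 0 0 26
-> cmd [434.15, 203.7, 100.09] 86.43 max step 23.9 mm 8.0 deg
# [None, None, 26.6] None
0 0 0.005 0 0 0; 0 0 0.011 0 0 0; 0 0 0.018 0 0 0; 0 0 0.027 0 0 0; 0 0 0.0365 0 0 0
0 0 0.01 0 0 0; 0 0 0.019 0 0 0; 0 0 0.026 0 0 0; 0 0 0.032 0 0 0; 0 0 0.037 0 0 0
-> cmd [434.15, 203.7, 26.59] 86.43 max step 10.0 mm 0 deg
```

Emit:
{"name": "send_rows", "arguments": {
  "commands": "0 0 -0.005 0 0 0; 0 0 -0.011 0 0 0; 0 0 -0.0185 0 0 0; 0 0 -0.027 0 0 0; 0 0 -0.037 0 0 0"
}}

```text
t: 28.05
tool_pos: [586.3, -12.4, 63.7]
orientation: [0.0, 0.031, 1.0, -0.0]
ft_force: [-0.1, 0.1, -2.9]
finger_gap: 28.3
```

Emit:
{"name": "send_rows", "arguments": {
  "commands": "0 0 -0.01 0 0 0; 0 0 -0.0185 0 0 0; 0 0 -0.026 0 0 0; 0 0 -0.032 0 0 0; 0 0 -0.037 0 0 0"
}}

```text
t: 28.68
tool_pos: [586.3, -12.4, 100.3]
orientation: [-0.0, 0.031, 1.0, -0.0]
ft_force: [-0.4, -0.2, -2.3]
finger_gap: 28.6
```

Emit:
{"name": "send_rows", "arguments": {
  "commands": "0.0075 0.009 0 0 0 4; 0.015 0.019 0 0 0 8.5; 0.0245 0.0305 0 0 0 13; 0.035 0.0435 0 0 0 19; 0.047 0.0585 0 0 0 25.5"
}}

```text
t: 29.3
tool_pos: [542.6, 49.2, 100.0]
orientation: [-0.0, 0.253, 0.967, -0.0]
ft_force: [-0.4, 0.2, -1.8]
finger_gap: 28.4
```

Emit:
{"name": "send_rows", "arguments": {
  "commands": "0.02 0.0095 0 0 0 7.5; 0.0405 0.0195 0 0 0 15.5; 0.062 0.03 0 0 0 23.5; 0.083 0.04 0 0 0 31.5; 0.1025 0.0495 0 0 0 38.5"
}}

```text
t: 29.92
tool_pos: [476.8, 142.8, 100.1]
orientation: [0.0, 0.558, 0.83, -0.0]
ft_force: [-0.3, 0.0, -1.7]
finger_gap: 28.2
```

Emit:
{"name": "send_rows", "arguments": {
  "commands": "0.019 -0.0045 0 0 0 7; 0.0355 -0.008 0 0 0 12.5; 0.0495 -0.0115 0 0 0 17.5; 0.062 -0.014 0 0 0 22; 0.0735 -0.0165 0 0 0 26"
}}

```text
t: 30.55
tool_pos: [433.7, 204.2, 100.1]
orientation: [0.0, 0.729, 0.684, -0.0]
ft_force: [1.1, -0.2, -2.4]
finger_gap: 28.2
```

Run:
```python
from plan import *; from m import *
st()
t=viewer.grab_frame("top")[:,:,::-1]; s=viewer.grab_frame("scene")[:,:,::-1]
A=np.hstack([cv2.resize(t[190:350,180:450],(432,256)),cv2.resize(s[170:320,140:340],(342,256))])
cv2.imwrite("pics/e6.png",A)
```

```text
t 30.55 [433.7 204.2 100.1] yaw 86.33 tilt 0.01 F [ 1.1 -0.2 -2.4] gap 28.2 q [ 0.3  0.1 -0.8  2.   0.1  1.1 -0.7]
```

View pics/e6.png

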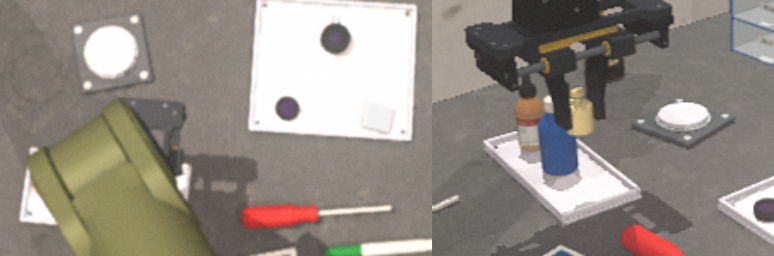

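Both bottles stand in the side tray (the scene crop shows them at (528,130) and (558,145)). The weight hangs upright at (578,110) over the near end. I'm lowering it.

Emit:
{"name": "send_rows", "arguments": {
  "commands": "0 0 0.005 0 0 0; 0 0 0.011 0 0 0; 0 0 0.018 0 0 0; 0 0 0.027 0 0 0; 0 0 0.0365 0 0 0"
}}

```text
t: 31.28
tool_pos: [434.1, 203.5, 62.7]
orientation: [-0.0, 0.729, 0.685, -0.0]
ft_force: [0.4, 0.2, -1.8]
finger_gap: 28.0
```

Emit:
{"name": "send_rows", "arguments": {
  "commands": "0 0 0.01 0 0 0; 0 0 0.019 0 0 0; 0 0 0.026 0 0 0; 0 0 0.032 0 0 0; 0 0 0.037 0 0 0"
}}

```text
t: 31.9
tool_pos: [434.3, 203.7, 26.2]
orientation: [0.0, 0.729, 0.685, 0.0]
ft_force: [0.6, -0.3, -2.0]
finger_gap: 28.5
```

Emit:
{"name": "send_rows", "arguments": {
  "commands": "0 0 0 0 0 0; 0 0 0 0 0 0; 0 0 0 0 0 0; 0 0 0 0 0 0; 0 0 0 0 0 0",
  "jaw": 0.8
}}

```text
t: 32.52
tool_pos: [434.3, 203.6, 26.6]
orientation: [0.0, 0.729, 0.685, 0.0]
ft_force: [-0.2, -0.3, -0.2]
finger_gap: 66.5
```

Run:
```python
from plan import *
st()
seq(([None,None,100],None,2),([632.7,-13.9,90],176.67,3),([None,None,17],None,2))
```

```text
t 32.52 [434.3 203.6  26.6] yaw 86.42 tilt 0.01 F [-0.2 -0.3 -0.2] gap 66.5 q [ 0.25  0.27 -0.81  2.06  0.25  0.91 -0.75]
# [None, None, 100] None
0 0 -0.005 0 0 0; 0 0 -0.011 0 0 0; 0 0 -0.018 0 0 0; 0 0 -0.027 0 0 0; 0 0 -0.0365 0 0 0
0 0 -0.01 0 0 0; 0 0 -0.019 0 0 0; 0 0 -0.026 0 0 0; 0 0 -0.032 0 0 0; 0 0 -0.037 0 0 0
-> cmd [434.15, 203.7, 100.09] 86.43 max step 10.0 mm 0 deg
# [632.7, -13.9, 90] 176.67
-0.009 0.0095 0.0005 0 0 -4; -0.019 0.0195 0.001 0 0 -8.5; -0.03 0.031 0.0015 0 0 -13.5; -0.0435 0.0445 0.002 0 0 -19; -0.0585 0.0605 0.003 0 0 -25.5
-0.0225 0.0085 0.0005 0 0 -7.5; -0.047 0.0175 0.0015 0 0 -15.5; -0.0715 0.0265 0.0025 0 0 -23.5; -0.096 0.0355 0.0035 0 0 -31.5; -0.1185 0.044 0.004 0 0 -39
-0.0205 -0.007 0.001 0 0 -6.5; -0.0385 -0.013 0.0015 0 0 -12.5; -0.054 -0.018 0.002 0 0 -17.5; -0.0675 -0.0225 0.0025 0 0 -22; -0.0795 -0.0265 0.003 0 0 -25.5
-> cmd [632.57, -13.74, 90.09] 176.43 max step 26.1 mm 8.0 deg
# [None, None, 17] None
0 0 0.005 0 0 0; 0 0 0.0105 0 0 0; 0 0 0.018 0 0 0; 0 0 0.027 0 0 0; 0 0 0.0365 0 0 0
0 0 0.0095 0 0 0; 0 0 0.0185 0 0 0; 0 0 0.026 0 0 0; 0 0 0.0315 0 0 0; 0 0 0.0365 0 0 0
-> cmd [632.57, -13.74, 17.09] 176.43 max step 9.5 mm 0 deg
```

Emit:
{"name": "send_rows", "arguments": {
  "commands": "0 0 -0.005 0 0 0; 0 0 -0.011 0 0 0; 0 0 -0.018 0 0 0; 0 0 -0.027 0 0 0; 0 0 -0.0365 0 0 0"
}}

```text
t: 33.15
tool_pos: [434.3, 203.7, 63.8]
orientation: [0.0, 0.729, 0.685, 0.0]
ft_force: [0.3, -0.4, -1.2]
finger_gap: 69.6
```

Emit:
{"name": "send_rows", "arguments": {
  "commands": "0 0 -0.01 0 0 0; 0 0 -0.019 0 0 0; 0 0 -0.026 0 0 0; 0 0 -0.032 0 0 0; 0 0 -0.037 0 0 0"
}}

```text
t: 33.78
tool_pos: [434.2, 203.6, 100.3]
orientation: [0.0, 0.729, 0.685, -0.0]
ft_force: [-0.2, 0.1, -0.8]
finger_gap: 69.7
```

Emit:
{"name": "send_rows", "arguments": {
  "commands": "-0.009 0.0095 0.0005 0 0 -4; -0.019 0.0195 0.001 0 0 -8.5; -0.03 0.031 0.0015 0 0 -13.5; -0.0435 0.0445 0.002 0 0 -19; -0.0585 0.0605 0.003 0 0 -25.5"
}}

```text
t: 34.4
tool_pos: [491.1, 141.2, 97.0]
orientation: [-0.0, 0.558, 0.83, -0.0]
ft_force: [-0.1, -0.9, -0.8]
finger_gap: 69.4
```

Emit:
{"name": "send_rows", "arguments": {
  "commands": "-0.0225 0.0085 0.0005 0 0 -7.5; -0.047 0.0175 0.0015 0 0 -15.5; -0.0715 0.0265 0.0025 0 0 -23.5; -0.096 0.0355 0.0035 0 0 -31.5; -0.1185 0.044 0.004 0 0 -39"
}}

```text
t: 35.02
tool_pos: [576.4, 47.1, 92.8]
orientation: [-0.0, 0.249, 0.968, -0.0]
ft_force: [0.2, 0.9, 1.1]
finger_gap: 69.5
```

Emit:
{"name": "send_rows", "arguments": {
  "commands": "-0.0205 -0.007 0.001 0 0 -6.5; -0.0385 -0.013 0.0015 0 0 -12.5; -0.054 -0.018 0.002 0 0 -17.5; -0.0675 -0.0225 0.0025 0 0 -22; -0.0795 -0.0265 0.003 0 0 -25.5"
}}

```text
t: 35.65
tool_pos: [632.8, -14.5, 89.7]
orientation: [-0.0, 0.03, 1.0, 0.0]
ft_force: [-0.0, 1.1, -0.0]
finger_gap: 69.5
```

Run:
```python
from plan import *; from m import *
st()
t=viewer.grab_frame("top")[:,:,::-1]; s=viewer.grab_frame("scene")[:,:,::-1]; cv2.imwrite("pics/g_top.png",t)
A=np.hstack([cv2.resize(t[190:350,180:450],(432,256)),cv2.resize(s[170:340,180:470],(437,256))])
cv2.imwrite("pics/e7.png",A)
```

```text
t 35.65 [632.8 -14.5  89.7] yaw 176.51 tilt 0.05 F [-0.   1.1 -0. ] gap 69.5 q [ 0.7  0.6 -0.9  1.6  0.5  1.2  1.2]
```

View pics/e7.png

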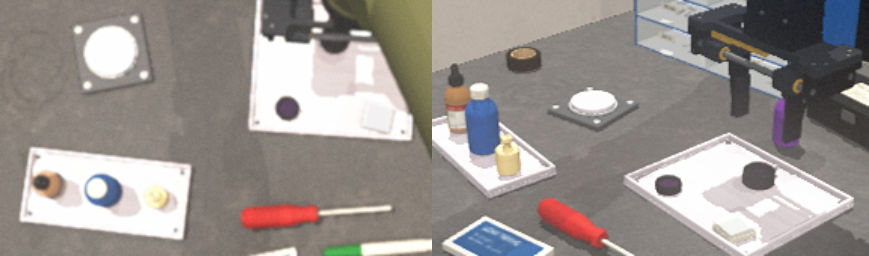

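All three stand upright in the side tray (crop: dropper (46,183), blue bottle (102,189), weight (156,196)). The sensor is still in place at (758,175). Now I descend on the sensor.

Emit:
{"name": "send_rows", "arguments": {
  "commands": "0 0 0.005 0 0 0; 0 0 0.0105 0 0 0; 0 0 0.018 0 0 0; 0 0 0.027 0 0 0; 0 0 0.0365 0 0 0"
}}

```text
t: 36.38
tool_pos: [632.4, -13.7, 52.7]
orientation: [-0.0, 0.031, 1.0, -0.0]
ft_force: [-0.9, 0.2, 0.0]
finger_gap: 69.8
```

Emit:
{"name": "send_rows", "arguments": {
  "commands": "0 0 0.0095 0 0 0; 0 0 0.0185 0 0 0; 0 0 0.026 0 0 0; 0 0 0.031 0 0 0; 0 0 0.0355 0 0 0"
}}

```text
t: 37.0
tool_pos: [632.7, -13.8, 17.8]
orientation: [0.0, 0.031, 1.0, -0.0]
ft_force: [-0.0, -0.1, 1.1]
finger_gap: 69.6
```

Emit:
{"name": "send_rows", "arguments": {
  "commands": "0 0 0 0 0 0; 0 0 0 0 0 0; 0 0 0 0 0 0; 0 0 0 0 0 0; 0 0 0 0 0 0",
  "jaw": 0,
  "newtons": 20
}}

```text
t: 37.62
tool_pos: [632.7, -13.8, 18.2]
orientation: [0.0, 0.031, 1.0, -0.0]
ft_force: [-0.6, -0.0, 1.0]
finger_gap: 37.6
```

Emit:
{"name": "send_rows", "arguments": {
  "commands": "0 0 0 0 0 0; 0 0 0 0 0 0; 0 0 0 0 0 0; 0 0 0 0 0 0; 0 0 0 0 0 0"
}}

```text
t: 38.25
tool_pos: [632.7, -13.7, 18.2]
orientation: [0.0, 0.031, 1.0, -0.0]
ft_force: [-0.9, 0.6, 3.6]
finger_gap: 37.4
```

Run:
```python
from plan import *
st(); p,a=load(); p[2]=18.09; save(p,a)
seq(([None,None,80],None,2))
```

```text
t 38.25 [632.7 -13.7  18.2] yaw 176.43 tilt 0.01 F [-0.9  0.6  3.6] gap 37.4 q [ 0.61  0.62 -0.83  1.69  0.51  1.06  1.13]
# [None, None, 80] None
0 0 -0.004 0 0 0; 0 0 -0.009 0 0 0; 0 0 -0.0155 0 0 0; 0 0 -0.0225 0 0 0; 0 0 -0.031 0 0 0
0 0 -0.008 0 0 0; 0 0 -0.0155 0 0 0; 0 0 -0.022 0 0 0; 0 0 -0.0265 0 0 0; 0 0 -0.031 0 0 0
-> cmd [632.57, -13.74, 80.09] 176.43 max step 8.5 mm 0 deg
```

Emit:
{"name": "send_rows", "arguments": {
  "commands": "0 0 -0.004 0 0 0; 0 0 -0.009 0 0 0; 0 0 -0.0155 0 0 0; 0 0 -0.0225 0 0 0; 0 0 -0.031 0 0 0"
}}

```text
t: 38.88
tool_pos: [632.6, -13.8, 49.6]
orientation: [-0.0, 0.031, 1.0, -0.0]
ft_force: [0.6, -0.3, -1.0]
finger_gap: 37.0
```

Emit:
{"name": "send_rows", "arguments": {
  "commands": "0 0 -0.008 0 0 0; 0 0 -0.0155 0 0 0; 0 0 -0.022 0 0 0; 0 0 -0.0265 0 0 0; 0 0 -0.031 0 0 0"
}}

```text
t: 39.5
tool_pos: [632.5, -13.8, 80.2]
orientation: [-0.0, 0.031, 1.0, -0.0]
ft_force: [-0.5, -0.2, -0.7]
finger_gap: 37.2
```

Run:
```python
from plan import *; from m import *
st()
t=cv2.imread("pics/g_top.png"); s=cv2.imread("pics/scene0.png")
S0=cv2.imread("pics/top0.png")
B=(t.astype(float)+S0)/2; g=B.max(2)
# screws: bright blobs around
m=reg(g>150,225,277,195,250); n,l,stt,cen=cv2.connectedComponentsWithStats(m)
sc=[(cen[i],stt[i,4]) for i in range(1,n)]
for c,a in sc: print(np.array(c),a,onz("top",*c,8)[:2])
q=[onz("top",*c,8)[:2] for c,a in sc if a<60]; print("screw mean",np.mean(q,0))
for th in (190,210,225):
    c=big(reg(g>th,231,268,205,240)); print(th,*ell("top",c,16))
g2=s.max(2); 
for th in (190,215):
    c=big(reg(g2>th,268,304,228,248)); print("scene",th,cv2.boundingRect(c),*ell("scene",c,16))
# ring pos in scene cam bias: tray centre from scene corners
```

```text
t 39.50 [632.5 -13.8  80.2] yaw 176.42 tilt 0.01 F [-0.5 -0.2 -0.7] gap 37.2 q [ 0.6  0.6 -0.9  1.6  0.5  1.2  1.2]
[263.6 201.7] 29 [658.7 238.6]
[228.4 208.3] 29 [644.7 309.5]
[248.7 222. ] 919 [616.8 267.5]
[269.4 236.3] 29 [587.9 225. ]
[234.3 242.7] 31 [574.3 295.1]
screw mean [616.4 267. ]
190 [615.8 266.8] [63.6 67. ]
210 [616.1 266.9] [61.6 66. ]
225 [616.1 267.2] [60.1 64.7]
scene 190 (271, 228, 32, 18) [609.  262.7] [63.  80.7]
scene 215 (272, 230, 31, 13) [612.1 263.7] [58.4 64.5]
```

Run:
```python
from plan import *; from m import *
t=cv2.imread("pics/g_top.png"); H=cv2.cvtColor(t,cv2.COLOR_BGR2HSV).astype(int)
T=cv2.resize(t[270:345,185:310],None,fx=6,fy=6,interpolation=cv2.INTER_CUBIC)
for (x,y,r,zs) in ((440.69,268,20,(4,64)),(440.69,268,9,(90,)),(434.15,203.7,14.5,(4,40)),(447.23,332.72,17,(4,59))):
    for z in zs:
        P=np.array([(proj("top",[x+r*np.cos(k),y+r*np.sin(k),z])-[185,270]+.5)*6 for k in np.linspace(0,6.28,40)]).astype(int)
        cv2.polylines(T,[P],True,(0,255,0) if z>4 else (0,0,255),1)
cv2.imwrite("pics/e8.png",T)
seq(([616.3,267,80],176.67,3),([None,None,31],None,2))
```

```text
# [616.3, 267, 80] 176.67
0.0015 0.0125 0 0 0 0; 0.003 0.0255 0 0 0 0; 0.005 0.041 0 0 0 0; 0.007 0.059 0 0 0 0; 0.0095 0.0795 0 0 0 0
0.003 0.023 0 0 0 0; 0.006 0.0475 0 0 0 0; 0.009 0.0725 0 0 0 0; 0.012 0.097 0 0 0 0; 0.0145 0.12 0 0 0 0
0.0025 0.0205 0 0 0 0; 0.005 0.0385 0 0 0 0; 0.0065 0.054 0 0 0 0; 0.008 0.0675 0 0 0 0; 0.0095 0.0795 0 0 0 0
-> cmd [616.51, 266.8, 80.09] 176.43 max step 25.2 mm 0 deg
# [None, None, 31] None
0 0 0.0035 0 0 0; 0 0 0.007 0 0 0; 0 0 0.012 0 0 0; 0 0 0.018 0 0 0; 0 0 0.0245 0 0 0
0 0 0.0065 0 0 0; 0 0 0.0125 0 0 0; 0 0 0.0175 0 0 0; 0 0 0.0215 0 0 0; 0 0 0.0245 0 0 0
-> cmd [616.51, 266.8, 31.09] 176.43 max step 6.5 mm 0 deg
```

View pics/e8.png

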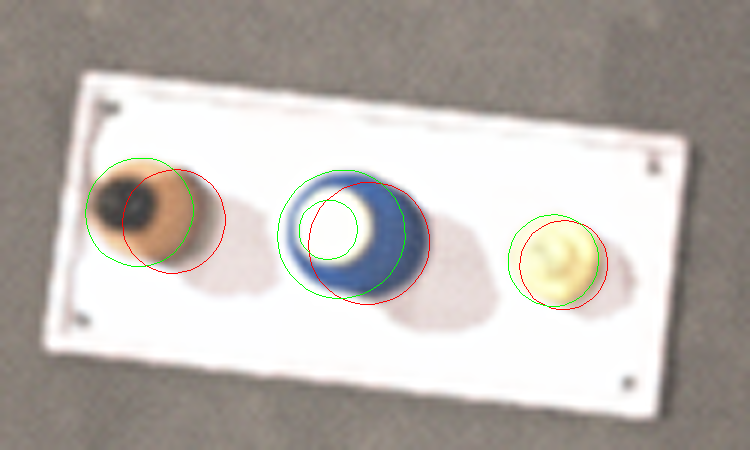

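The rings predicted from the commanded positions agree with the placed items to about 1–2 mm (weight (556,262), bottle (358,235)). The stage centre agrees between the table ellipse and the four screws, at about (616.3, 267). I'm carrying the sensor over.

Emit:
{"name": "send_rows", "arguments": {
  "commands": "0.0015 0.0125 0 0 0 0; 0.003 0.0255 0 0 0 0; 0.005 0.041 0 0 0 0; 0.007 0.059 0 0 0 0; 0.0095 0.0795 0 0 0 0"
}}

```text
t: 40.12
tool_pos: [627.9, 67.8, 80.0]
orientation: [-0.0, 0.031, 1.0, 0.0]
ft_force: [-0.6, 0.3, -1.1]
finger_gap: 37.5
```

Emit:
{"name": "send_rows", "arguments": {
  "commands": "0.003 0.023 0 0 0 0; 0.006 0.0475 0 0 0 0; 0.009 0.0725 0 0 0 0; 0.012 0.097 0 0 0 0; 0.0145 0.12 0 0 0 0"
}}

```text
t: 40.75
tool_pos: [620.5, 189.1, 80.0]
orientation: [-0.0, 0.031, 1.0, 0.0]
ft_force: [0.7, -0.0, -0.7]
finger_gap: 37.3
```

Emit:
{"name": "send_rows", "arguments": {
  "commands": "0.0025 0.0205 0 0 0 0; 0.005 0.0385 0 0 0 0; 0.0065 0.054 0 0 0 0; 0.008 0.0675 0 0 0 0; 0.0095 0.0795 0 0 0 0"
}}

```text
t: 41.38
tool_pos: [616.7, 267.3, 79.9]
orientation: [-0.0, 0.031, 1.0, -0.0]
ft_force: [-0.0, -0.0, -0.9]
finger_gap: 37.4
```

Emit:
{"name": "send_rows", "arguments": {
  "commands": "0 0 0.0035 0 0 0; 0 0 0.007 0 0 0; 0 0 0.012 0 0 0; 0 0 0.018 0 0 0; 0 0 0.0245 0 0 0"
}}

```text
t: 42.0
tool_pos: [616.6, 266.4, 55.0]
orientation: [-0.0, 0.031, 1.0, -0.0]
ft_force: [-0.2, -0.5, -1.3]
finger_gap: 37.5
```

Run:
```python
from plan import *; from m import *
st()
t=viewer.grab_frame("top")[:,:,::-1]; s=viewer.grab_frame("scene")[:,:,::-1]
A=np.hstack([cv2.resize(t[180:260,200:300],(400,320)),cv2.resize(s[180:270,230:340],(391,320))])
cv2.imwrite("pics/e9.png",A)
```

```text
t 42.00 [616.6 266.4  55. ] yaw 176.40 tilt 0.02 F [-0.2 -0.5 -1.3] gap 37.5 q [ 0.2  0.7 -0.9  1.6  0.5  1.2  0.7]
```

View pics/e9.png

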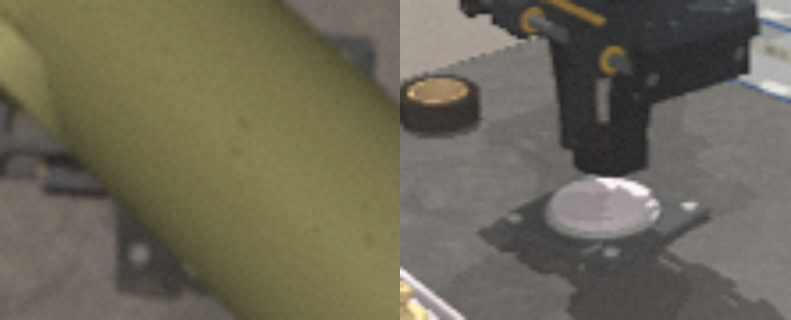

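The sensor hangs level above the middle of the table, with the jaw at (605,150) over the table at (605,205). I'm lowering it.

Emit:
{"name": "send_rows", "arguments": {
  "commands": "0 0 0.0065 0 0 0; 0 0 0.0125 0 0 0; 0 0 0.0175 0 0 0; 0 0 0.0215 0 0 0; 0 0 0.025 0 0 0"
}}

```text
t: 42.72
tool_pos: [616.6, 266.7, 30.2]
orientation: [-0.0, 0.031, 1.0, -0.0]
ft_force: [-0.3, -0.7, 4.7]
finger_gap: 37.4
```

Emit:
{"name": "send_rows", "arguments": {
  "commands": "0 0 0 0 0 0; 0 0 0 0 0 0; 0 0 0 0 0 0; 0 0 0 0 0 0; 0 0 0 0 0 0",
  "jaw": 0.75
}}

```text
t: 43.35
tool_pos: [616.6, 266.7, 30.5]
orientation: [0.0, 0.031, 1.0, -0.0]
ft_force: [0.1, 0.4, -0.5]
finger_gap: 64.8
```

Run:
```python
from plan import *
st(); p,a=load(); p[2]=30.59; save(p,a)
seq(([None,None,110],None,2),([434.15,203.7,110],86.43,3),([None,None,26.2],None,2))
```

```text
t 43.35 [616.6 266.7  30.5] yaw 176.42 tilt 0.00 F [ 0.1  0.4 -0.5] gap 64.8 q [ 0.16  0.69 -0.84  1.57  0.55  1.13  0.7 ]
# [None, None, 110] None
0 0 -0.0055 0 0 0; 0 0 -0.0115 0 0 0; 0 0 -0.0195 0 0 0; 0 0 -0.029 0 0 0; 0 0 -0.0395 0 0 0
0 0 -0.0105 0 0 0; 0 0 -0.0205 0 0 0; 0 0 -0.028 0 0 0; 0 0 -0.0345 0 0 0; 0 0 -0.04 0 0 0
-> cmd [616.51, 266.8, 110.09] 176.43 max step 10.5 mm 0 deg
# [434.15, 203.7, 110] 86.43
0.008 -0.0035 0 0 0 4; 0.0165 -0.007 0 0 0 8.5; 0.026 -0.011 0 0 0 13; 0.0375 -0.0155 0 0 0 19; 0.051 -0.021 0 0 0 25.5
0.0105 -0.012 0 0 0 7.5; 0.0215 -0.0245 0 0 0 15.5; 0.033 -0.0375 0 0 0 23.5; 0.0445 -0.05 0 0 0 31.5; 0.055 -0.062 0 0 0 39
0.001 -0.014 0 0 0 6.5; 0.0015 -0.0265 0 0 0 12.5; 0.002 -0.037 0 0 0 17; 0.0025 -0.0465 0 0 0 21.5; 0.003 -0.055 0 0 0 25.5
-> cmd [433.97, 203.8, 110.09] 86.43 max step 17.4 mm 8.0 deg
# [None, None, 26.2] None
0 0 0.0055 0 0 0; 0 0 0.0125 0 0 0; 0 0 0.0205 0 0 0; 0 0 0.031 0 0 0; 0 0 0.042 0 0 0
0 0 0.011 0 0 0; 0 0 0.021 0 0 0; 0 0 0.0295 0 0 0; 0 0 0.036 0 0 0; 0 0 0.042 0 0 0
-> cmd [433.97, 203.8, 26.09] 86.43 max step 11.0 mm 0 deg
```

Emit:
{"name": "send_rows", "arguments": {
  "commands": "0 0 -0.0055 0 0 0; 0 0 -0.0115 0 0 0; 0 0 -0.0195 0 0 0; 0 0 -0.029 0 0 0; 0 0 -0.0395 0 0 0"
}}

```text
t: 43.98
tool_pos: [616.7, 266.8, 70.9]
orientation: [0.0, 0.031, 1.0, 0.0]
ft_force: [-0.1, -0.3, -0.3]
finger_gap: 65.4
```

Emit:
{"name": "send_rows", "arguments": {
  "commands": "0 0 -0.0105 0 0 0; 0 0 -0.0205 0 0 0; 0 0 -0.028 0 0 0; 0 0 -0.0345 0 0 0; 0 0 -0.04 0 0 0"
}}

```text
t: 44.6
tool_pos: [616.5, 266.7, 110.3]
orientation: [-0.0, 0.031, 1.0, -0.0]
ft_force: [0.3, -0.3, -0.1]
finger_gap: 65.0
```

Emit:
{"name": "send_rows", "arguments": {
  "commands": "0.008 -0.0035 0 0 0 4; 0.0165 -0.007 0 0 0 8.5; 0.026 -0.011 0 0 0 13; 0.0375 -0.0155 0 0 0 19; 0.051 -0.021 0 0 0 25.5"
}}

```text
t: 45.22
tool_pos: [563.9, 248.9, 110.0]
orientation: [-0.0, 0.253, 0.968, -0.0]
ft_force: [0.6, 0.3, 0.6]
finger_gap: 65.3
```

Emit:
{"name": "send_rows", "arguments": {
  "commands": "0.0105 -0.012 0 0 0 7.5; 0.0215 -0.0245 0 0 0 15.5; 0.033 -0.0375 0 0 0 23.5; 0.0445 -0.05 0 0 0 31.5; 0.055 -0.062 0 0 0 39"
}}

```text
t: 45.85
tool_pos: [485.4, 221.4, 110.1]
orientation: [-0.0, 0.561, 0.828, -0.0]
ft_force: [-0.2, -0.2, 0.3]
finger_gap: 65.3
```

Emit:
{"name": "send_rows", "arguments": {
  "commands": "0.001 -0.014 0 0 0 6.5; 0.0015 -0.0265 0 0 0 12.5; 0.002 -0.037 0 0 0 17; 0.0025 -0.0465 0 0 0 21.5; 0.003 -0.055 0 0 0 25.5"
}}

```text
t: 46.48
tool_pos: [433.5, 203.8, 110.1]
orientation: [0.0, 0.729, 0.684, -0.0]
ft_force: [1.2, -1.0, -0.2]
finger_gap: 65.4
```

Run:
```python
from plan import *; from m import *
st()
t=viewer.grab_frame("top")[:,:,::-1]; s=viewer.grab_frame("scene")[:,:,::-1]
A=np.hstack([cv2.resize(t[180:260,200:300],(400,320)),cv2.resize(s[170:310,150:325],(400,320))])
cv2.imwrite("pics/e10.png",A)
g=t.max(2)
for th in (90,110): 
    c=big(reg(g<th,236,262,209,236)); print(cv2.boundingRect(c),*ell("top",c,34))
```

```text
t 46.48 [433.5 203.8 110.1] yaw 86.31 tilt 0.02 F [ 1.2 -1.  -0.2] gap 65.4 q [ 0.2  0.1 -0.8  2.   0.1  1.1 -0.6]
(241, 211, 17, 18) [616.7 263.4] [33.1 36.1]
(240, 211, 18, 18) [616.7 263.7] [33.4 37. ]
```

View pics/e10.png

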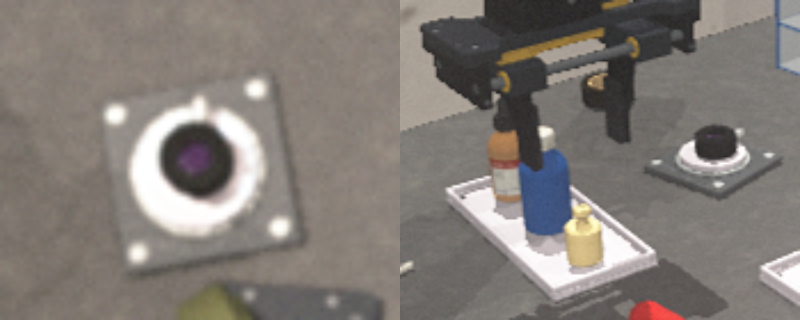

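Run:
```python
from m import *
t=viewer.grab_frame("top")[:,:,::-1]; s=viewer.grab_frame("scene")[:,:,::-1]
T=cv2.resize(t[192:252,218:282],None,fx=8,fy=8,interpolation=cv2.INTER_CUBIC); B=cv2.resize(s[215:262,255:320],None,fx=7,fy=7,interpolation=cv2.INTER_CUBIC)
def draw(I,n,o,f,x,y,r,z,col):
    P=np.array([(proj(n,[x+r*np.cos(k),y+r*np.sin(k),z])-o+.5)*f for k in np.linspace(0,6.28,60)]).astype(int); cv2.polylines(I,[P],True,col,1)
for x,y,c in ((616.3,267,(0,255,0)),):
  for (r,z) in ((30,16),(19,16),(19,34)):
    draw(T,"top",[218,192],8,x,y,r,z,c if z>16 else (0,0,255)); draw(B,"scene",[255,215],7,x,y,r,z,c if z>16 else (0,0,255))
h=480; A=np.hstack([cv2.resize(T,(400,375)),cv2.resize(B,(400,375))]); cv2.imwrite("pics/e11.png",A)
```

```text
(no output)
```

View pics/e11.png

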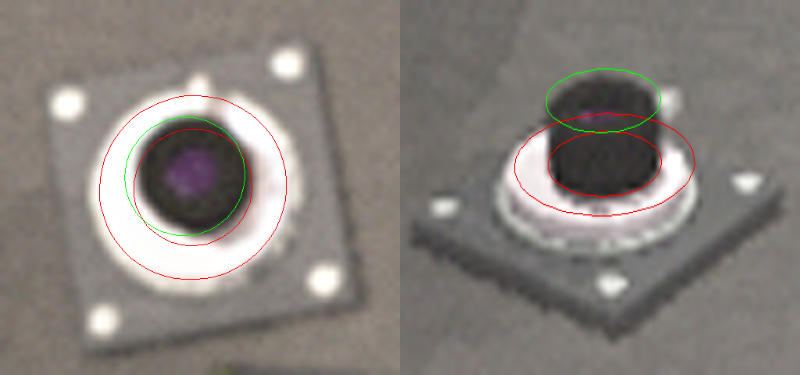

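The sensor lies on the table about (+1, −2) mm off centre in both views: the top crop has the puck at (195,176) against an expected (189,180). There is plenty of time, so I'll nudge it to the middle now, before returning anything.

Run:
```python
from plan import *
seq(([616.51,266.8,80],176.43,3),([None,None,30.6],None,2))
```

```text
# [616.51, 266.8, 80] 176.43
0.0035 0.008 -0.0025 0 0 -4; 0.007 0.0165 -0.005 0 0 -8.5; 0.011 0.026 -0.008 0 0 -13; 0.0155 0.0375 -0.0115 0 0 -19; 0.021 0.051 -0.0155 0 0 -25.5
-0.0005 0.016 -0.0045 0 0 -7.5; -0.0015 0.0325 -0.009 0 0 -15.5; -0.0025 0.05 -0.014 0 0 -23.5; -0.003 0.067 -0.0185 0 0 -31.5; -0.004 0.083 -0.023 0 0 -39
-0.0095 0.0105 -0.004 0 0 -6.5; -0.0175 0.0195 -0.0075 0 0 -12.5; -0.0245 0.0275 -0.0105 0 0 -17; -0.031 0.0345 -0.013 0 0 -21.5; -0.0365 0.041 -0.0155 0 0 -25.5
-> cmd [616.49, 266.96, 80.09] 176.43 max step 18.2 mm 8.0 deg
# [None, None, 30.6] None
0 0 0.0035 0 0 0; 0 0 0.0075 0 0 0; 0 0 0.012 0 0 0; 0 0 0.018 0 0 0; 0 0 0.0245 0 0 0
0 0 0.007 0 0 0; 0 0 0.013 0 0 0; 0 0 0.0175 0 0 0; 0 0 0.0215 0 0 0; 0 0 0.025 0 0 0
-> cmd [616.49, 266.96, 30.59] 176.43 max step 7.0 mm 0 deg
```

Run:
```python
from plan import *
save([433.97,203.8,110.09],86.43); st()
seq(([616.51,266.8,80],176.43,3),([None,None,30.6],None,2))
```

```text
t 46.67 [434.2 203.8 110.2] yaw 86.51 tilt 0.03 F [0.2 0.4 0.3] gap 65.2 q [ 0.23  0.11 -0.76  1.99  0.09  1.07 -0.63]
# [616.51, 266.8, 80] 176.43
0.0035 0.008 0.0015 0 0 -4; 0.007 0.0165 0.003 0 0 -8.5; 0.011 0.026 0.0045 0 0 -13; 0.0155 0.0375 0.0065 0 0 -19; 0.021 0.051 0.0085 0 0 -25.5
-0.0005 0.016 0.0025 0 0 -7.5; -0.0015 0.0325 0.005 0 0 -15.5; -0.0025 0.05 0.008 0 0 -23.5; -0.003 0.067 0.0105 0 0 -31.5; -0.004 0.083 0.013 0 0 -39
-0.0095 0.0105 0.002 0 0 -6.5; -0.0175 0.0195 0.004 0 0 -12.5; -0.0245 0.0275 0.006 0 0 -17; -0.031 0.0345 0.0075 0 0 -21.5; -0.0365 0.041 0.0085 0 0 -25.5
-> cmd [616.49, 266.97, 80.09] 176.43 max step 17.8 mm 8.0 deg
# [None, None, 30.6] None
0 0 0.0035 0 0 0; 0 0 0.0075 0 0 0; 0 0 0.012 0 0 0; 0 0 0.018 0 0 0; 0 0 0.0245 0 0 0
0 0 0.007 0 0 0; 0 0 0.013 0 0 0; 0 0 0.0175 0 0 0; 0 0 0.0215 0 0 0; 0 0 0.025 0 0 0
-> cmd [616.49, 266.97, 30.59] 176.43 max step 7.0 mm 0 deg
```

Emit:
{"name": "send_rows", "arguments": {
  "commands": "0.0035 0.008 0.0015 0 0 -4; 0.007 0.0165 0.003 0 0 -8.5; 0.011 0.026 0.0045 0 0 -13; 0.0155 0.0375 0.0065 0 0 -19; 0.021 0.051 0.0085 0 0 -25.5"
}}

```text
t: 47.3
tool_pos: [487.0, 221.8, 101.4]
orientation: [-0.0, 0.558, 0.83, 0.0]
ft_force: [-0.2, -0.0, 1.1]
finger_gap: 65.4
```

Emit:
{"name": "send_rows", "arguments": {
  "commands": "-0.0005 0.016 0.0025 0 0 -7.5; -0.0015 0.0325 0.005 0 0 -15.5; -0.0025 0.05 0.008 0 0 -23.5; -0.003 0.067 0.0105 0 0 -31.5; -0.004 0.083 0.013 0 0 -39"
}}

```text
t: 47.92
tool_pos: [565.7, 249.1, 88.1]
orientation: [-0.0, 0.249, 0.969, 0.0]
ft_force: [-0.5, -0.1, -0.5]
finger_gap: 65.3
```

Emit:
{"name": "send_rows", "arguments": {
  "commands": "-0.0095 0.0105 0.002 0 0 -6.5; -0.0175 0.0195 0.004 0 0 -12.5; -0.0245 0.0275 0.006 0 0 -17; -0.031 0.0345 0.0075 0 0 -21.5; -0.0365 0.041 0.0085 0 0 -25.5"
}}

```text
t: 48.55
tool_pos: [617.4, 266.8, 79.4]
orientation: [-0.0, 0.03, 1.0, 0.0]
ft_force: [0.3, -0.5, -0.2]
finger_gap: 65.4
```

Emit:
{"name": "send_rows", "arguments": {
  "commands": "0 0 0.0035 0 0 0; 0 0 0.0075 0 0 0; 0 0 0.012 0 0 0; 0 0 0.018 0 0 0; 0 0 0.0245 0 0 0"
}}

```text
t: 49.18
tool_pos: [616.5, 266.8, 55.1]
orientation: [0.0, 0.031, 1.0, -0.0]
ft_force: [-0.7, 0.3, -0.7]
finger_gap: 65.2
```

Emit:
{"name": "send_rows", "arguments": {
  "commands": "0 0 0.007 0 0 0; 0 0 0.013 0 0 0; 0 0 0.0175 0 0 0; 0 0 0.0215 0 0 0; 0 0 0.025 0 0 0"
}}

```text
t: 49.8
tool_pos: [616.6, 266.9, 30.3]
orientation: [0.0, 0.031, 1.0, -0.0]
ft_force: [-0.1, -0.6, 0.8]
finger_gap: 65.5
```

Emit:
{"name": "send_rows", "arguments": {
  "commands": "0 0 0 0 0 0; 0 0 0 0 0 0; 0 0 0 0 0 0; 0 0 0 0 0 0; 0 0 0 0 0 0",
  "jaw": 0.3,
  "newtons": 15
}}

```text
t: 50.42
tool_pos: [616.7, 267.0, 30.7]
orientation: [0.0, 0.031, 1.0, 0.0]
ft_force: [-0.6, 0.4, 0.8]
finger_gap: 37.5
```

Emit:
{"name": "send_rows", "arguments": {
  "commands": "0 0 -0.002 0 0 0; 0.0005 0.001 -0.002 0 0 0; 0.001 0.0015 -0.002 0 0 0; 0.001 0.0015 -0.001 0 0 0; 0.001 0.0015 0 0 0 0"
}}

```text
t: 51.05
tool_pos: [615.6, 268.5, 30.7]
orientation: [-0.0, 0.031, 1.0, -0.0]
ft_force: [-2.0, -1.0, 4.4]
finger_gap: 37.7
```

Emit:
{"name": "send_rows", "arguments": {
  "commands": "0 0 0 0 0 0; 0 0 0 0 0 0; 0 0 0 0 0 0; 0 0 0 0 0 0; 0 0 0 0 0 0",
  "jaw": 0.75
}}

```text
t: 51.68
tool_pos: [615.7, 268.5, 30.5]
orientation: [-0.0, 0.031, 1.0, -0.0]
ft_force: [0.5, 0.4, 0.6]
finger_gap: 64.4
```

Run:
```python
from plan import *
st(); r=np.radians(176.43); p=np.array([616.49,266.97,30.59])+1.0*np.array([np.cos(r),np.sin(r),0])+1.5*np.array([np.sin(r),-np.cos(r),0]); save(p,176.43); print(p)
seq(([None,None,110],None,2),([434.15,203.7,110],86.43,3))
```

```text
t 51.67 [615.7 268.5  30.5] yaw 176.42 tilt 0.00 F [0.5 0.4 0.6] gap 64.4 q [ 0.16  0.69 -0.85  1.57  0.56  1.14  0.69]
[615.58534245 268.52935715  30.59      ]
# [None, None, 110] None
0 0 -0.0055 0 0 0; 0 0 -0.0115 0 0 0; 0 0 -0.0195 0 0 0; 0 0 -0.029 0 0 0; 0 0 -0.0395 0 0 0
0 0 -0.0105 0 0 0; 0 0 -0.0205 0 0 0; 0 0 -0.028 0 0 0; 0 0 -0.0345 0 0 0; 0 0 -0.04 0 0 0
-> cmd [615.59, 268.53, 110.09] 176.43 max step 10.5 mm 0 deg
# [434.15, 203.7, 110] 86.43
0.008 -0.0035 0 0 0 4; 0.0165 -0.007 0 0 0 8.5; 0.026 -0.011 0 0 0 13; 0.0375 -0.016 0 0 0 19; 0.0505 -0.0215 0 0 0 25.5
0.0105 -0.012 0 0 0 7.5; 0.0215 -0.025 0 0 0 15.5; 0.033 -0.038 0 0 0 23.5; 0.044 -0.0505 0 0 0 31.5; 0.0545 -0.0625 0 0 0 39
0.0005 -0.014 0 0 0 6.5; 0.001 -0.0265 0 0 0 12.5; 0.0015 -0.037 0 0 0 17; 0.002 -0.0465 0 0 0 21.5; 0.0025 -0.055 0 0 0 25.5
-> cmd [433.89, 203.85, 110.09] 86.43 max step 17.4 mm 8.0 deg
```

Emit:
{"name": "send_rows", "arguments": {
  "commands": "0 0 -0.0055 0 0 0; 0 0 -0.0115 0 0 0; 0 0 -0.0195 0 0 0; 0 0 -0.029 0 0 0; 0 0 -0.0395 0 0 0"
}}

```text
t: 52.3
tool_pos: [615.7, 268.5, 70.9]
orientation: [0.0, 0.031, 1.0, 0.0]
ft_force: [-0.0, -1.1, 0.7]
finger_gap: 65.6
```

Emit:
{"name": "send_rows", "arguments": {
  "commands": "0 0 -0.0105 0 0 0; 0 0 -0.0205 0 0 0; 0 0 -0.028 0 0 0; 0 0 -0.0345 0 0 0; 0 0 -0.04 0 0 0"
}}

```text
t: 52.92
tool_pos: [615.6, 268.4, 110.3]
orientation: [-0.0, 0.031, 1.0, -0.0]
ft_force: [0.0, 0.1, 0.2]
finger_gap: 65.2
```

Emit:
{"name": "send_rows", "arguments": {
  "commands": "0.008 -0.0035 0 0 0 4; 0.0165 -0.007 0 0 0 8.5; 0.026 -0.011 0 0 0 13; 0.0375 -0.016 0 0 0 19; 0.0505 -0.0215 0 0 0 25.5"
}}

```text
t: 53.55
tool_pos: [563.4, 250.0, 109.9]
orientation: [-0.0, 0.253, 0.968, -0.0]
ft_force: [0.3, 0.3, -0.5]
finger_gap: 65.2
```

Emit:
{"name": "send_rows", "arguments": {
  "commands": "0.0105 -0.012 0 0 0 7.5; 0.0215 -0.025 0 0 0 15.5; 0.033 -0.038 0 0 0 23.5; 0.044 -0.0505 0 0 0 31.5; 0.0545 -0.0625 0 0 0 39"
}}

```text
t: 54.18
tool_pos: [485.2, 221.9, 110.1]
orientation: [0.0, 0.561, 0.828, -0.0]
ft_force: [0.5, 0.4, 0.3]
finger_gap: 65.2
```

Emit:
{"name": "send_rows", "arguments": {
  "commands": "0.0005 -0.014 0 0 0 6.5; 0.001 -0.0265 0 0 0 12.5; 0.0015 -0.037 0 0 0 17; 0.002 -0.0465 0 0 0 21.5; 0.0025 -0.055 0 0 0 25.5"
}}

```text
t: 54.8
tool_pos: [433.4, 203.8, 110.1]
orientation: [0.0, 0.729, 0.684, -0.0]
ft_force: [-0.0, -0.5, 0.0]
finger_gap: 65.1
```

Run:
```python
from plan import *; from m import *
st()
t=viewer.grab_frame("top")[:,:,::-1]; s=viewer.grab_frame("scene")[:,:,::-1]; cv2.imwrite("pics/h_top.png",t)
T=cv2.resize(t[192:252,218:282],None,fx=8,fy=8,interpolation=cv2.INTER_CUBIC); B=cv2.resize(s[215:262,255:320],None,fx=7,fy=7,interpolation=cv2.INTER_CUBIC)
def draw(I,n,o,f,x,y,r,z,col):
    P=np.array([(proj(n,[x+r*np.cos(k),y+r*np.sin(k),z])-o+.5)*f for k in np.linspace(0,6.28,60)]).astype(int); cv2.polylines(I,[P],True,col,1)
for (r,z) in ((30,16),(19,16),(19,34)):
    draw(T,"top",[218,192],8,616.3,267,r,z,(0,255,0) if z>16 else (0,0,255)); draw(B,"scene",[255,215],7,614,269,r,z,(0,255,0) if z>16 else (0,0,255))
A=np.hstack([cv2.resize(T,(400,375)),cv2.resize(B,(400,375))]); cv2.imwrite("pics/e12.png",A)
seq(([None,None,26.2],None,2))
```

```text
t 54.80 [433.4 203.8 110.1] yaw 86.31 tilt 0.02 F [-0.  -0.5  0. ] gap 65.1 q [ 0.2  0.1 -0.8  2.   0.1  1.1 -0.6]
# [None, None, 26.2] None
0 0 0.0055 0 0 0; 0 0 0.0125 0 0 0; 0 0 0.0205 0 0 0; 0 0 0.031 0 0 0; 0 0 0.042 0 0 0
0 0 0.011 0 0 0; 0 0 0.021 0 0 0; 0 0 0.0295 0 0 0; 0 0 0.036 0 0 0; 0 0 0.042 0 0 0
-> cmd [433.89, 203.85, 26.09] 86.43 max step 11.0 mm 0 deg
```

View pics/e12.png

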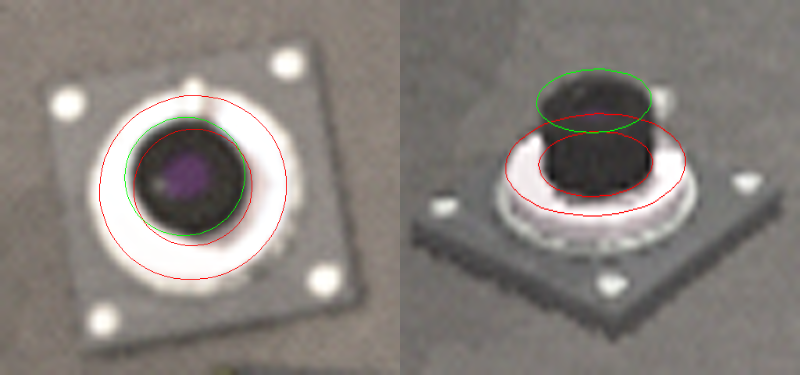

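The puck now sits centred, at (190,180) in the crop, inside the predicted rings. Next I return the weight.

Emit:
{"name": "send_rows", "arguments": {
  "commands": "0 0 0.0055 0 0 0; 0 0 0.0125 0 0 0; 0 0 0.0205 0 0 0; 0 0 0.031 0 0 0; 0 0 0.042 0 0 0"
}}

```text
t: 55.52
tool_pos: [433.8, 203.8, 67.0]
orientation: [-0.0, 0.729, 0.685, -0.0]
ft_force: [-0.4, -0.6, -0.5]
finger_gap: 64.9
```

Emit:
{"name": "send_rows", "arguments": {
  "commands": "0 0 0.011 0 0 0; 0 0 0.021 0 0 0; 0 0 0.0295 0 0 0; 0 0 0.036 0 0 0; 0 0 0.042 0 0 0"
}}

```text
t: 56.15
tool_pos: [434.1, 203.9, 25.7]
orientation: [0.0, 0.729, 0.685, 0.0]
ft_force: [0.3, 0.2, -1.1]
finger_gap: 65.4
```

Emit:
{"name": "send_rows", "arguments": {
  "commands": "0 0 0 0 0 0; 0 0 0 0 0 0; 0 0 0 0 0 0; 0 0 0 0 0 0; 0 0 0 0 0 0",
  "jaw": 0,
  "newtons": 25
}}

```text
t: 56.78
tool_pos: [434.2, 203.8, 26.2]
orientation: [0.0, 0.729, 0.685, 0.0]
ft_force: [0.0, 0.1, 1.5]
finger_gap: 27.9
```

Emit:
{"name": "send_rows", "arguments": {
  "commands": "0 0 0 0 0 0; 0 0 0 0 0 0; 0 0 0 0 0 0; 0 0 0 0 0 0; 0 0 0 0 0 0"
}}

```text
t: 57.4
tool_pos: [434.2, 203.8, 26.1]
orientation: [0.0, 0.729, 0.685, 0.0]
ft_force: [0.4, -0.3, 2.9]
finger_gap: 28.3
```

Run:
```python
from plan import *
st()
seq(([None,None,100],None,2),([586.2,-11.2,100],176.43,3),([None,None,26.6],None,2))
```

```text
t 57.40 [434.2 203.8  26.1] yaw 86.42 tilt 0.02 F [ 0.4 -0.3  2.9] gap 28.3 q [ 0.19  0.25 -0.74  2.06  0.22  0.91 -0.73]
# [None, None, 100] None
0 0 -0.005 0 0 0; 0 0 -0.011 0 0 0; 0 0 -0.0185 0 0 0; 0 0 -0.027 0 0 0; 0 0 -0.037 0 0 0
0 0 -0.01 0 0 0; 0 0 -0.0185 0 0 0; 0 0 -0.026 0 0 0; 0 0 -0.032 0 0 0; 0 0 -0.037 0 0 0
-> cmd [433.89, 203.85, 100.09] 86.43 max step 10.0 mm 0 deg
# [586.2, -11.2, 100] 176.43
-0.009 0.0075 0 0 0 -4; -0.019 0.015 0 0 0 -8.5; -0.03 0.0245 0 0 0 -13; -0.0435 0.035 0 0 0 -19; -0.0585 0.047 0 0 0 -25.5
-0.021 0.005 0 0 0 -7.5; -0.0435 0.0105 0 0 0 -15.5; -0.0665 0.016 0 0 0 -23.5; -0.089 0.0215 0 0 0 -31.5; -0.11 0.0265 0 0 0 -39
-0.0175 -0.0085 0 0 0 -6.5; -0.033 -0.016 0 0 0 -12.5; -0.046 -0.0225 0 0 0 -17; -0.0575 -0.0275 0 0 0 -21.5; -0.068 -0.033 0 0 0 -25.5
-> cmd [586.22, -11.49, 100.09] 176.43 max step 23.6 mm 8.0 deg
# [None, None, 26.6] None
0 0 0.005 0 0 0; 0 0 0.011 0 0 0; 0 0 0.018 0 0 0; 0 0 0.027 0 0 0; 0 0 0.0365 0 0 0
0 0 0.01 0 0 0; 0 0 0.019 0 0 0; 0 0 0.026 0 0 0; 0 0 0.032 0 0 0; 0 0 0.037 0 0 0
-> cmd [586.22, -11.49, 26.59] 176.43 max step 10.0 mm 0 deg
```

Emit:
{"name": "send_rows", "arguments": {
  "commands": "0 0 -0.005 0 0 0; 0 0 -0.011 0 0 0; 0 0 -0.0185 0 0 0; 0 0 -0.027 0 0 0; 0 0 -0.037 0 0 0"
}}

```text
t: 58.02
tool_pos: [433.9, 203.8, 63.7]
orientation: [0.0, 0.729, 0.685, -0.0]
ft_force: [0.1, 0.0, -2.2]
finger_gap: 28.7
```

Emit:
{"name": "send_rows", "arguments": {
  "commands": "0 0 -0.01 0 0 0; 0 0 -0.0185 0 0 0; 0 0 -0.026 0 0 0; 0 0 -0.032 0 0 0; 0 0 -0.037 0 0 0"
}}

```text
t: 58.65
tool_pos: [433.9, 203.8, 100.3]
orientation: [0.0, 0.729, 0.685, -0.0]
ft_force: [0.1, -0.3, -2.4]
finger_gap: 28.6
```

Emit:
{"name": "send_rows", "arguments": {
  "commands": "-0.009 0.0075 0 0 0 -4; -0.019 0.015 0 0 0 -8.5; -0.03 0.0245 0 0 0 -13; -0.0435 0.035 0 0 0 -19; -0.0585 0.047 0 0 0 -25.5"
}}

```text
t: 59.28
tool_pos: [477.3, 142.2, 100.0]
orientation: [-0.0, 0.558, 0.83, -0.0]
ft_force: [-0.4, 0.5, -2.3]
finger_gap: 28.4
```

Emit:
{"name": "send_rows", "arguments": {
  "commands": "-0.021 0.005 0 0 0 -7.5; -0.0435 0.0105 0 0 0 -15.5; -0.0665 0.016 0 0 0 -23.5; -0.089 0.0215 0 0 0 -31.5; -0.11 0.0265 0 0 0 -39"
}}

```text
t: 59.9
tool_pos: [543.2, 49.5, 99.9]
orientation: [-0.0, 0.249, 0.968, -0.0]
ft_force: [-0.2, 0.8, -2.6]
finger_gap: 28.1
```

Emit:
{"name": "send_rows", "arguments": {
  "commands": "-0.0175 -0.0085 0 0 0 -6.5; -0.033 -0.016 0 0 0 -12.5; -0.046 -0.0225 0 0 0 -17; -0.0575 -0.0275 0 0 0 -21.5; -0.068 -0.033 0 0 0 -25.5"
}}

```text
t: 60.52
tool_pos: [586.4, -12.1, 99.8]
orientation: [-0.0, 0.03, 1.0, 0.0]
ft_force: [-0.3, 0.4, -2.2]
finger_gap: 28.4
```

Emit:
{"name": "send_rows", "arguments": {
  "commands": "0 0 0.005 0 0 0; 0 0 0.011 0 0 0; 0 0 0.018 0 0 0; 0 0 0.027 0 0 0; 0 0 0.0365 0 0 0"
}}

```text
t: 61.15
tool_pos: [586.1, -11.3, 62.8]
orientation: [-0.0, 0.031, 1.0, -0.0]
ft_force: [-0.2, 0.1, -3.7]
finger_gap: 28.3
```

Emit:
{"name": "send_rows", "arguments": {
  "commands": "0 0 0.01 0 0 0; 0 0 0.019 0 0 0; 0 0 0.026 0 0 0; 0 0 0.032 0 0 0; 0 0 0.037 0 0 0"
}}

```text
t: 61.78
tool_pos: [586.3, -11.6, 26.2]
orientation: [0.0, 0.031, 1.0, -0.0]
ft_force: [0.5, 0.0, -0.7]
finger_gap: 28.1
```

Emit:
{"name": "send_rows", "arguments": {
  "commands": "0 0 0 0 0 0; 0 0 0 0 0 0; 0 0 0 0 0 0; 0 0 0 0 0 0; 0 0 0 0 0 0",
  "jaw": 0.8
}}

```text
t: 62.4
tool_pos: [586.3, -11.6, 26.6]
orientation: [0.0, 0.031, 1.0, -0.0]
ft_force: [0.5, -0.4, -0.4]
finger_gap: 67.0
```

Run:
```python
from plan import *
st()
seq(([None,None,130],None,2),([440.69,268.0,130],86.43,3))
```

```text
t 62.40 [586.3 -11.6  26.6] yaw 176.41 tilt 0.02 F [ 0.5 -0.4 -0.4] gap 67.0 q [ 0.58  0.48 -0.74  1.8   0.38  1.    1.2 ]
# [None, None, 130] None
0 0 -0.007 0 0 0; 0 0 -0.015 0 0 0; 0 0 -0.0255 0 0 0; 0 0 -0.038 0 0 0; 0 0 -0.0515 0 0 0
0 0 -0.014 0 0 0; 0 0 -0.0265 0 0 0; 0 0 -0.0365 0 0 0; 0 0 -0.045 0 0 0; 0 0 -0.052 0 0 0
-> cmd [586.22, -11.49, 130.09] 176.43 max step 14.0 mm 0 deg
# [440.69, 268.0, 130] 86.43
0.007 0.012 0 0 0 4; 0.015 0.025 0 0 0 8.5; 0.024 0.0395 0 0 0 13; 0.0345 0.057 0 0 0 19; 0.0465 0.077 0 0 0 25.5
0.0215 0.0145 0 0 0 7.5; 0.0445 0.0295 0 0 0 15.5; 0.068 0.045 0 0 0 23.5; 0.0915 0.0605 0 0 0 31.5; 0.113 0.0745 0 0 0 39
0.023 -0.002 0 0 0 6.5; 0.0435 -0.004 0 0 0 12.5; 0.0605 -0.006 0 0 0 17; 0.0755 -0.007 0 0 0 21.5; 0.0895 -0.0085 0 0 0 25.5
-> cmd [440.73, 268.12, 130.09] 86.43 max step 28.2 mm 8.0 deg
```

Emit:
{"name": "send_rows", "arguments": {
  "commands": "0 0 -0.007 0 0 0; 0 0 -0.015 0 0 0; 0 0 -0.0255 0 0 0; 0 0 -0.038 0 0 0; 0 0 -0.0515 0 0 0"
}}

```text
t: 63.02
tool_pos: [586.4, -11.5, 79.2]
orientation: [0.0, 0.031, 1.0, -0.0]
ft_force: [0.9, 0.3, 0.5]
finger_gap: 69.2
```

Emit:
{"name": "send_rows", "arguments": {
  "commands": "0 0 -0.014 0 0 0; 0 0 -0.0265 0 0 0; 0 0 -0.0365 0 0 0; 0 0 -0.045 0 0 0; 0 0 -0.052 0 0 0"
}}

```text
t: 63.65
tool_pos: [586.2, -11.5, 130.4]
orientation: [-0.0, 0.031, 1.0, -0.0]
ft_force: [0.3, -0.3, 0.3]
finger_gap: 69.5
```

Emit:
{"name": "send_rows", "arguments": {
  "commands": "0.007 0.012 0 0 0 4; 0.015 0.025 0 0 0 8.5; 0.024 0.0395 0 0 0 13; 0.0345 0.057 0 0 0 19; 0.0465 0.077 0 0 0 25.5"
}}

```text
t: 64.28
tool_pos: [544.3, 68.5, 130.0]
orientation: [-0.0, 0.253, 0.967, -0.0]
ft_force: [-1.0, 0.4, -0.6]
finger_gap: 69.6
```

Emit:
{"name": "send_rows", "arguments": {
  "commands": "0.0215 0.0145 0 0 0 7.5; 0.0445 0.0295 0 0 0 15.5; 0.068 0.045 0 0 0 23.5; 0.0915 0.0605 0 0 0 31.5; 0.113 0.0745 0 0 0 39"
}}

```text
t: 64.9
tool_pos: [481.4, 189.2, 130.1]
orientation: [-0.0, 0.561, 0.828, -0.0]
ft_force: [0.1, -0.2, -0.2]
finger_gap: 69.7
```

Emit:
{"name": "send_rows", "arguments": {
  "commands": "0.023 -0.002 0 0 0 6.5; 0.0435 -0.004 0 0 0 12.5; 0.0605 -0.006 0 0 0 17; 0.0755 -0.007 0 0 0 21.5; 0.0895 -0.0085 0 0 0 25.5"
}}

```text
t: 65.53
tool_pos: [440.3, 268.6, 130.0]
orientation: [-0.0, 0.729, 0.684, -0.0]
ft_force: [0.3, 0.3, 0.4]
finger_gap: 69.5
```

```bash
cat > cmp.py <<'E'
from m import *
# displacement of an item between the first picture and the present one: colour-weighted centroid in each view
def yel(H): return (H[...,1]>70)&(H[...,0]>15)&(H[...,0]<35)&(H[...,2]>90)
def blu(H): return (H[...,0]>100)&(H[...,0]<128)&(H[...,1]>110)&(H[...,2]>40)
def amb(H): return ((H[...,0]<14))&(H[...,1]>100)&(H[...,2]>50)
def rows(t0,t1,s0,s1):
    for nm,f,bt,bs in (("weight",yel,(372,408,222,256),(358,396,265,312)),("blue",blu,(400,440,192,236),(400,446,250,318)),("dropper",amb,(345,382,192,232),(352,396,228,292))):
        for v,a,b,bx in (("top",t0,t1,bt),("scene",s0,s1,bs)):
            o=[]
            for im in (a,b):
                I=cv2.resize(im[bx[2]:bx[3],bx[0]:bx[1]],None,fx=4,fy=4,interpolation=cv2.INTER_CUBIC)
                H=cv2.cvtColor(I,cv2.COLOR_BGR2HSV).astype(int); mm=f(H); ys,xs=np.nonzero(mm)
                o.append((xs.mean()/4,ys.mean()/4,len(xs)/16) if len(xs) else (0,0,0))
            print(nm,v,"d px",np.array(o[1])[:2]-np.array(o[0])[:2],"area %.0f->%.0f"%(o[0][2],o[1][2]))
E
python3 - <<'E'
from plan import *; from cmp import *
np.set_printoptions(precision=2,suppress=True)
st()
t=viewer.grab_frame("top")[:,:,::-1].copy(); s=viewer.grab_frame("scene")[:,:,::-1].copy(); cv2.imwrite("pics/i_top.png",t); cv2.imwrite("pics/i_scene.png",s)
t0=cv2.imread("pics/top0.png"); s0=cv2.imread("pics/scene0.png")
rows(t0,t,s0,s)
# grey registration of the weight knob/top
for nm,a,b,bx in (("top",t0,t,(380,400,228,250)),("scene",s0,s,(366,390,272,308))):
    x0,x1,y0,y1=bx; ga=a[y0:y1,x0:x1,0].astype(np.float32); gb=b[y0:y1,x0:x1,0].astype(np.float32)
    print(nm,cv2.phaseCorrelate(ga,gb,cv2.createHanningWindow(ga.shape[::-1],cv2.CV_32F)))
# local scale
p=[586,-12,30]
for n in C: print(n,"px per mm x",proj(n,np.add(p,[10,0,0]))/10-proj(n,p)/10,"y",proj(n,np.add(p,[0,10,0]))/10-proj(n,p)/10)
x0,x1,y0,y1=340,440,185,280
cv2.imwrite("pics/e13.png",np.hstack([cv2.resize(a[y0:y1,x0:x1],(400,380),interpolation=cv2.INTER_CUBIC) for a in (t0,t)]))
E
```

```text
t 65.53 [440.3 268.6 130. ] yaw 86.31 tilt 0.02 F [0.3 0.3 0.4] gap 69.5 q [ 0.13  0.19 -0.79  1.89  0.14  1.13 -0.78]
weight top d px [-0.49  2.27] area 110->46
weight scene d px [-0.53  1.17] area 332->264
blue top d px [-17.34 -23.1 ] area 125->0
blue scene d px [-23.21 -36.82] area 667->0
dropper top d px [-17.41 -20.68] area 103->0
dropper scene d px [-23.17 -30.55] area 135->0
top ((-0.3463145873708804, -0.19459545824348545), 0.8816747178634008)
scene ((0.34363220677264117, -0.3582086791566681), 0.8522867516235069)
scene px per mm x [ 0.4  -0.21] y [-0.44 -0.23]
top px per mm x [-0.  -0.5] y [-0.51 -0.  ]
```

View pics/e13.png

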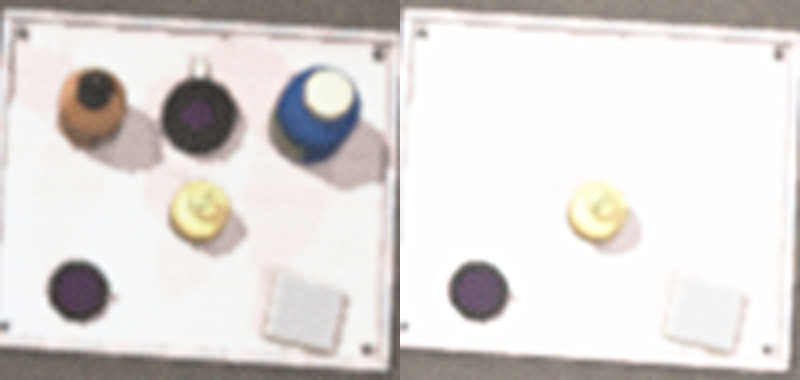

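The weight is back within about 1 mm: image registration gives 0.35 and 0.2 px in the top view, at (597,210) in the right half of the crop. The ring and box have not moved. Now the blue bottle.

Run:
```python
from plan import *
seq(([None,None,44.1],None,2),([None,None,125],None,2),([628.2,-67.7,125],86.43,3),([None,None,44.6],None,2))
```

```text
# [None, None, 44.1] None
0 0 0.006 0 0 0; 0 0 0.0125 0 0 0; 0 0 0.021 0 0 0; 0 0 0.0315 0 0 0; 0 0 0.043 0 0 0
0 0 0.0115 0 0 0; 0 0 0.0215 0 0 0; 0 0 0.0305 0 0 0; 0 0 0.037 0 0 0; 0 0 0.043 0 0 0
-> cmd [440.73, 268.12, 44.09] 86.43 max step 11.5 mm 0 deg
# [None, None, 125] None
0 0 -0.0055 0 0 0; 0 0 -0.012 0 0 0; 0 0 -0.02 0 0 0; 0 0 -0.0295 0 0 0; 0 0 -0.0405 0 0 0
0 0 -0.0105 0 0 0; 0 0 -0.0205 0 0 0; 0 0 -0.0285 0 0 0; 0 0 -0.035 0 0 0; 0 0 -0.0405 0 0 0
-> cmd [440.73, 268.12, 125.09] 86.43 max step 11.0 mm 0 deg
# [628.2, -67.7, 125] 86.43
-0.014 0.009 0 0 0 0; -0.0295 0.019 0 0 0 0; -0.0475 0.0305 0 0 0 0; -0.0685 0.044 0 0 0 0; -0.092 0.0595 0 0 0 0
-0.027 0.017 0 0 0 0; -0.055 0.035 0 0 0 0; -0.0845 0.054 0 0 0 0; -0.1125 0.072 0 0 0 0; -0.1395 0.089 0 0 0 0
-0.0235 0.0155 0 0 0 0; -0.0445 0.029 0 0 0 0; -0.0625 0.0405 0 0 0 0; -0.078 0.0505 0 0 0 0; -0.092 0.0595 0 0 0 0
-> cmd [628.18, -67.7, 125.09] 86.43 max step 35.1 mm 0 deg
# [None, None, 44.6] None
0 0 0.0055 0 0 0; 0 0 0.012 0 0 0; 0 0 0.02 0 0 0; 0 0 0.0295 0 0 0; 0 0 0.04 0 0 0
0 0 0.011 0 0 0; 0 0 0.0205 0 0 0; 0 0 0.0285 0 0 0; 0 0 0.035 0 0 0; 0 0 0.0405 0 0 0
-> cmd [628.18, -67.7, 44.59] 86.43 max step 11.0 mm 0 deg
```

Emit:
{"name": "send_rows", "arguments": {
  "commands": "0 0 0.006 0 0 0; 0 0 0.0125 0 0 0; 0 0 0.021 0 0 0; 0 0 0.0315 0 0 0; 0 0 0.043 0 0 0",
  "jaw": 0.9
}}

```text
t: 66.25
tool_pos: [440.8, 267.9, 86.1]
orientation: [-0.0, 0.729, 0.685, -0.0]
ft_force: [0.2, -0.5, 0.3]
finger_gap: 78.5
```

Emit:
{"name": "send_rows", "arguments": {
  "commands": "0 0 0.0115 0 0 0; 0 0 0.0215 0 0 0; 0 0 0.0305 0 0 0; 0 0 0.037 0 0 0; 0 0 0.043 0 0 0"
}}

```text
t: 66.88
tool_pos: [440.9, 268.1, 43.7]
orientation: [0.0, 0.729, 0.685, 0.0]
ft_force: [-0.2, 0.2, 0.3]
finger_gap: 78.2
```

Emit:
{"name": "send_rows", "arguments": {
  "commands": "0 0 0 0 0 0; 0 0 0 0 0 0; 0 0 0 0 0 0; 0 0 0 0 0 0; 0 0 0 0 0 0",
  "jaw": 0,
  "newtons": 20
}}

```text
t: 67.5
tool_pos: [440.9, 268.1, 44.2]
orientation: [0.0, 0.729, 0.685, 0.0]
ft_force: [-0.5, 0.3, 0.9]
finger_gap: 39.5
```

Emit:
{"name": "send_rows", "arguments": {
  "commands": "0 0 0 0 0 0; 0 0 0 0 0 0; 0 0 0 0 0 0; 0 0 0 0 0 0; 0 0 0 0 0 0"
}}

```text
t: 68.12
tool_pos: [440.9, 268.1, 44.1]
orientation: [0.0, 0.729, 0.685, 0.0]
ft_force: [-0.1, 0.3, 3.1]
finger_gap: 39.5
```

Emit:
{"name": "send_rows", "arguments": {
  "commands": "0 0 -0.0055 0 0 0; 0 0 -0.012 0 0 0; 0 0 -0.02 0 0 0; 0 0 -0.0295 0 0 0; 0 0 -0.0405 0 0 0"
}}

```text
t: 68.75
tool_pos: [440.8, 268.1, 85.3]
orientation: [0.0, 0.729, 0.685, 0.0]
ft_force: [-0.5, -0.9, -0.9]
finger_gap: 40.0
```

Emit:
{"name": "send_rows", "arguments": {
  "commands": "0 0 -0.0105 0 0 0; 0 0 -0.0205 0 0 0; 0 0 -0.0285 0 0 0; 0 0 -0.035 0 0 0; 0 0 -0.0405 0 0 0"
}}

```text
t: 69.38
tool_pos: [440.8, 268.0, 125.3]
orientation: [0.0, 0.729, 0.685, -0.0]
ft_force: [0.9, 0.5, -0.7]
finger_gap: 39.5
```

Emit:
{"name": "send_rows", "arguments": {
  "commands": "-0.014 0.009 0 0 0 0; -0.0295 0.019 0 0 0 0; -0.0475 0.0305 0 0 0 0; -0.0685 0.044 0 0 0 0; -0.092 0.0595 0 0 0 0"
}}

```text
t: 70.0
tool_pos: [494.9, 170.5, 124.6]
orientation: [0.0, 0.729, 0.684, -0.0]
ft_force: [0.0, 0.9, -0.6]
finger_gap: 39.6
```

Emit:
{"name": "send_rows", "arguments": {
  "commands": "-0.027 0.017 0 0 0 0; -0.055 0.035 0 0 0 0; -0.0845 0.054 0 0 0 0; -0.1125 0.072 0 0 0 0; -0.1395 0.089 0 0 0 0"
}}

```text
t: 70.62
tool_pos: [574.9, 24.9, 124.4]
orientation: [-0.0, 0.729, 0.684, -0.001]
ft_force: [0.5, 0.1, -1.1]
finger_gap: 39.9
```

Emit:
{"name": "send_rows", "arguments": {
  "commands": "-0.0235 0.0155 0 0 0 0; -0.0445 0.029 0 0 0 0; -0.0625 0.0405 0 0 0 0; -0.078 0.0505 0 0 0 0; -0.092 0.0595 0 0 0 0"
}}

```text
t: 71.25
tool_pos: [628.7, -68.4, 125.0]
orientation: [-0.0, 0.729, 0.685, -0.0]
ft_force: [-0.4, -0.7, -0.1]
finger_gap: 39.5
```

Emit:
{"name": "send_rows", "arguments": {
  "commands": "0 0 0.0055 0 0 0; 0 0 0.012 0 0 0; 0 0 0.02 0 0 0; 0 0 0.0295 0 0 0; 0 0 0.04 0 0 0"
}}

```text
t: 71.88
tool_pos: [628.1, -67.4, 84.3]
orientation: [-0.0, 0.729, 0.685, -0.0]
ft_force: [0.7, 0.2, -0.3]
finger_gap: 39.6
```

Emit:
{"name": "send_rows", "arguments": {
  "commands": "0 0 0.011 0 0 0; 0 0 0.0205 0 0 0; 0 0 0.0285 0 0 0; 0 0 0.035 0 0 0; 0 0 0.0405 0 0 0"
}}

```text
t: 72.5
tool_pos: [628.3, -67.8, 44.2]
orientation: [0.0, 0.729, 0.685, -0.0]
ft_force: [-0.1, 0.3, 0.3]
finger_gap: 39.7
```

Emit:
{"name": "send_rows", "arguments": {
  "commands": "0 0 0 0 0 0; 0 0 0 0 0 0; 0 0 0 0 0 0; 0 0 0 0 0 0; 0 0 0 0 0 0",
  "jaw": 0.9
}}

```text
t: 73.12
tool_pos: [628.2, -67.8, 44.6]
orientation: [0.0, 0.729, 0.685, -0.0]
ft_force: [1.3, 0.3, -0.4]
finger_gap: 76.5
```

Run:
```python
from plan import *
st()
seq(([None,None,130],None,2),([447.23,332.72,130],86.43,3),([None,None,44.1],None,2))
```

```text
t 73.12 [628.2 -67.8  44.6] yaw 86.42 tilt 0.01 F [ 1.3  0.3 -0.4] gap 76.5 q [ 0.48  0.49 -0.52  1.68  0.27  1.04 -0.19]
# [None, None, 130] None
0 0 -0.0055 0 0 0; 0 0 -0.0125 0 0 0; 0 0 -0.021 0 0 0; 0 0 -0.0315 0 0 0; 0 0 -0.0425 0 0 0
0 0 -0.0115 0 0 0; 0 0 -0.022 0 0 0; 0 0 -0.0305 0 0 0; 0 0 -0.037 0 0 0; 0 0 -0.043 0 0 0
-> cmd [628.18, -67.7, 130.09] 86.43 max step 11.5 mm 0 deg
# [447.23, 332.72, 130] 86.43
0.017 -0.009 0 0 0 0; 0.0355 -0.019 0 0 0 0; 0.057 -0.03 0 0 0 0; 0.082 -0.0435 0 0 0 0; 0.1105 -0.0585 0 0 0 0
0.032 -0.017 0 0 0 0; 0.066 -0.035 0 0 0 0; 0.101 -0.0535 0 0 0 0; 0.135 -0.0715 0 0 0 0; 0.167 -0.0885 0 0 0 0
0.029 -0.015 0 0 0 0; 0.054 -0.0285 0 0 0 0; 0.075 -0.0395 0 0 0 0; 0.094 -0.0495 0 0 0 0; 0.111 -0.0585 0 0 0 0
-> cmd [447.27, 332.84, 130.09] 86.43 max step 39.6 mm 0 deg
# [None, None, 44.1] None
0 0 0.006 0 0 0; 0 0 0.0125 0 0 0; 0 0 0.021 0 0 0; 0 0 0.0315 0 0 0; 0 0 0.043 0 0 0
0 0 0.0115 0 0 0; 0 0 0.0215 0 0 0; 0 0 0.0305 0 0 0; 0 0 0.037 0 0 0; 0 0 0.043 0 0 0
-> cmd [447.27, 332.84, 44.09] 86.43 max step 11.5 mm 0 deg
```

Emit:
{"name": "send_rows", "arguments": {
  "commands": "0 0 -0.0055 0 0 0; 0 0 -0.0125 0 0 0; 0 0 -0.021 0 0 0; 0 0 -0.0315 0 0 0; 0 0 -0.0425 0 0 0"
}}

```text
t: 73.75
tool_pos: [628.4, -67.8, 88.0]
orientation: [0.0, 0.729, 0.685, 0.0]
ft_force: [-0.1, 0.3, 0.2]
finger_gap: 78.5
```

Emit:
{"name": "send_rows", "arguments": {
  "commands": "0 0 -0.0115 0 0 0; 0 0 -0.022 0 0 0; 0 0 -0.0305 0 0 0; 0 0 -0.037 0 0 0; 0 0 -0.043 0 0 0"
}}

```text
t: 74.38
tool_pos: [628.1, -67.8, 130.3]
orientation: [-0.0, 0.729, 0.685, -0.0]
ft_force: [1.5, -0.2, 0.7]
finger_gap: 78.6
```

Emit:
{"name": "send_rows", "arguments": {
  "commands": "0.017 -0.009 0 0 0 0; 0.0355 -0.019 0 0 0 0; 0.057 -0.03 0 0 0 0; 0.082 -0.0435 0 0 0 0; 0.1105 -0.0585 0 0 0 0"
}}

```text
t: 75.0
tool_pos: [575.4, 48.4, 129.9]
orientation: [-0.0, 0.728, 0.685, -0.0]
ft_force: [-0.1, 0.3, 0.2]
finger_gap: 78.4
```

Emit:
{"name": "send_rows", "arguments": {
  "commands": "0.032 -0.017 0 0 0 0; 0.066 -0.035 0 0 0 0; 0.101 -0.0535 0 0 0 0; 0.135 -0.0715 0 0 0 0; 0.167 -0.0885 0 0 0 0"
}}

```text
t: 75.62
tool_pos: [496.6, 220.9, 130.0]
orientation: [0.0, 0.728, 0.685, -0.0]
ft_force: [0.4, 0.5, 0.6]
finger_gap: 78.6
```

Emit:
{"name": "send_rows", "arguments": {
  "commands": "0.029 -0.015 0 0 0 0; 0.054 -0.0285 0 0 0 0; 0.075 -0.0395 0 0 0 0; 0.094 -0.0495 0 0 0 0; 0.111 -0.0585 0 0 0 0"
}}

```text
t: 76.25
tool_pos: [445.1, 334.6, 129.9]
orientation: [0.0, 0.728, 0.686, -0.0]
ft_force: [0.6, -0.4, 0.7]
finger_gap: 78.5
```

```bash
cat > reg.py <<'E'
from m import *
def shift(a,b,bx):
    # sub-pixel registration of gradients (exposure differs)
    x0,x1,y0,y1=bx; o=[]
    for im in (a,b):
        g=cv2.cvtColor(im,cv2.COLOR_BGR2GRAY)[y0:y1,x0:x1].astype(np.float32); o.append((g-g.mean())/g.std())
    w=cv2.createHanningWindow(o[0].shape[::-1],cv2.CV_32F); return cv2.phaseCorrelate(o[0],o[1],w)
def xy(n,p,d):
    J=np.stack([(proj(n,np.add(p,[10,0,0]))-proj(n,p))/10,(proj(n,np.add(p,[0,10,0]))-proj(n,p))/10],1); return np.linalg.solve(J,d)
IT={"weight":([586,-12,35],(378,402,226,252),(363,393,268,310)),"blue":([629,-68,55],(404,434,196,230),(402,440,255,314)),"dropper":([633,39,55],(350,376,197,228),(360,392,230,290)),"ring":([546,45,14],(348,372,246,270),(325,350,280,302)),"box":([546,-65,14],(402,430,248,276),(362,400,308,336))}
def report(t0,t,s0,s,names):
    for k in names:
        p,bt,bs=IT[k]
        for n,a,b,bx in (("top",t0,t,bt),("scene",s0,s,bs)):
            d,r=shift(a,b,bx); print(k,n,"px",np.round(d,2),"mm",np.round(xy(n,p,d),1),"resp %.2f"%r)
E
python3 - <<'E'
from plan import *; from reg import *
st()
t=viewer.grab_frame("top")[:,:,::-1].copy(); s=viewer.grab_frame("scene")[:,:,::-1].copy()
t0=cv2.imread("pics/top0.png"); s0=cv2.imread("pics/scene0.png")
report(t0,t,s0,s,("weight","blue","ring","box"))
x0,x1,y0,y1=340,440,185,280
cv2.imwrite("pics/e14.png",np.hstack([cv2.resize(a[y0:y1,x0:x1],(400,380),interpolation=cv2.INTER_CUBIC) for a in (t0,t)]))
E
```

```text
t 76.25 [445.1 334.6 129.9] yaw 86.56 tilt 0.02 F [ 0.6 -0.4  0.7] gap 78.5 q [-0.   0.3 -0.8  1.8  0.2  1.1 -0.9]
weight top px [-0.7  0.2] mm [-0.4  1.4] resp 0.95
weight scene px [-0.2 -0.1] mm [0.1 0.5] resp 0.39
blue top px [-0.   1.1] mm [-2.1  0. ] resp 0.99
blue scene px [-0.5  0.1] mm [-0.7  0.4] resp 0.77
ring top px [0. 0.] mm [-0.1 -0.1] resp 0.85
ring scene px [0.4 0.1] mm [ 0.4 -0.7] resp 0.99
box top px [-0.   0.1] mm [-0.3  0.1] resp 0.98
box scene px [0.1 0.1] mm [-0.  -0.2] resp 0.87
```

View pics/e14.png

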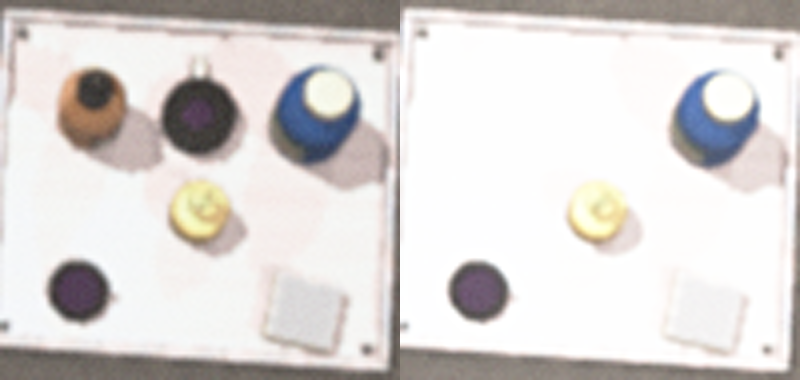

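The blue bottle stands about 1.5 mm too far forward: its cap is at (729,96) in the right half against (327,92) in the left half. I'll mend that after the dropper. The ring and box are unmoved.

Run:
```python
from plan import *
p,a=load(); 
seq(([None,None,125],None,2),([633.5,39.1,125],86.43,3),([None,None,44.6],None,2))
```

```text
# [None, None, 125] None
0 0 -0.0055 0 0 0; 0 0 -0.012 0 0 0; 0 0 -0.02 0 0 0; 0 0 -0.0295 0 0 0; 0 0 -0.0405 0 0 0
0 0 -0.0105 0 0 0; 0 0 -0.0205 0 0 0; 0 0 -0.0285 0 0 0; 0 0 -0.035 0 0 0; 0 0 -0.0405 0 0 0
-> cmd [447.27, 332.84, 125.09] 86.43 max step 11.0 mm 0 deg
# [633.5, 39.1, 125] 86.43
-0.0125 0.009 0 0 0 0; -0.026 0.019 0 0 0 0; -0.0415 0.03 0 0 0 0; -0.0595 0.043 0 0 0 0; -0.0805 0.058 0 0 0 0
-0.023 0.017 0 0 0 0; -0.0475 0.035 0 0 0 0; -0.073 0.0535 0 0 0 0; -0.0975 0.071 0 0 0 0; -0.121 0.088 0 0 0 0
-0.0205 0.015 0 0 0 0; -0.0385 0.028 0 0 0 0; -0.054 0.0395 0 0 0 0; -0.0675 0.049 0 0 0 0; -0.08 0.058 0 0 0 0
-> cmd [633.34, 39.18, 125.09] 86.43 max step 31.5 mm 0 deg
# [None, None, 44.6] None
0 0 0.0055 0 0 0; 0 0 0.012 0 0 0; 0 0 0.02 0 0 0; 0 0 0.0295 0 0 0; 0 0 0.04 0 0 0
0 0 0.011 0 0 0; 0 0 0.0205 0 0 0; 0 0 0.0285 0 0 0; 0 0 0.035 0 0 0; 0 0 0.0405 0 0 0
-> cmd [633.34, 39.18, 44.59] 86.43 max step 11.0 mm 0 deg
```

Emit:
{"name": "send_rows", "arguments": {
  "commands": "0 0 0.006 0 0 0; 0 0 0.0125 0 0 0; 0 0 0.021 0 0 0; 0 0 0.0315 0 0 0; 0 0 0.043 0 0 0"
}}

```text
t: 76.97
tool_pos: [447.4, 332.5, 86.1]
orientation: [-0.0, 0.729, 0.685, -0.0]
ft_force: [0.9, -0.6, 1.3]
finger_gap: 78.5
```

Emit:
{"name": "send_rows", "arguments": {
  "commands": "0 0 0.0115 0 0 0; 0 0 0.0215 0 0 0; 0 0 0.0305 0 0 0; 0 0 0.037 0 0 0; 0 0 0.043 0 0 0"
}}

```text
t: 77.6
tool_pos: [447.4, 332.9, 43.7]
orientation: [0.0, 0.729, 0.685, 0.0]
ft_force: [0.3, 0.7, -0.4]
finger_gap: 77.9
```

Emit:
{"name": "send_rows", "arguments": {
  "commands": "0 0 0 0 0 0; 0 0 0 0 0 0; 0 0 0 0 0 0; 0 0 0 0 0 0; 0 0 0 0 0 0",
  "jaw": 0,
  "newtons": 20
}}

```text
t: 78.22
tool_pos: [447.4, 332.8, 44.1]
orientation: [0.0, 0.729, 0.685, 0.0]
ft_force: [0.6, 0.7, -0.5]
finger_gap: 36.3
```

Emit:
{"name": "send_rows", "arguments": {
  "commands": "0 0 0 0 0 0; 0 0 0 0 0 0; 0 0 0 0 0 0; 0 0 0 0 0 0; 0 0 0 0 0 0"
}}

```text
t: 78.85
tool_pos: [447.5, 332.8, 44.1]
orientation: [0.0, 0.729, 0.685, 0.0]
ft_force: [0.4, -0.4, 1.2]
finger_gap: 33.7
```

Emit:
{"name": "send_rows", "arguments": {
  "commands": "0 0 -0.0055 0 0 0; 0 0 -0.012 0 0 0; 0 0 -0.02 0 0 0; 0 0 -0.0295 0 0 0; 0 0 -0.0405 0 0 0"
}}

```text
t: 79.47
tool_pos: [447.3, 332.8, 85.3]
orientation: [0.0, 0.729, 0.685, 0.0]
ft_force: [0.1, -0.2, -0.7]
finger_gap: 33.8
```

Emit:
{"name": "send_rows", "arguments": {
  "commands": "0 0 -0.0105 0 0 0; 0 0 -0.0205 0 0 0; 0 0 -0.0285 0 0 0; 0 0 -0.035 0 0 0; 0 0 -0.0405 0 0 0"
}}

```text
t: 80.1
tool_pos: [447.3, 332.8, 125.3]
orientation: [0.0, 0.729, 0.685, -0.0]
ft_force: [-0.1, 0.2, -0.7]
finger_gap: 33.1
```

Emit:
{"name": "send_rows", "arguments": {
  "commands": "-0.0125 0.009 0 0 0 0; -0.026 0.019 0 0 0 0; -0.0415 0.03 0 0 0 0; -0.0595 0.043 0 0 0 0; -0.0805 0.058 0 0 0 0"
}}

```text
t: 80.72
tool_pos: [501.0, 247.0, 124.7]
orientation: [0.0, 0.729, 0.684, -0.0]
ft_force: [0.1, 0.1, -1.0]
finger_gap: 33.5
```

Emit:
{"name": "send_rows", "arguments": {
  "commands": "-0.023 0.017 0 0 0 0; -0.0475 0.035 0 0 0 0; -0.073 0.0535 0 0 0 0; -0.0975 0.071 0 0 0 0; -0.121 0.088 0 0 0 0"
}}

```text
t: 81.35
tool_pos: [581.3, 119.7, 124.7]
orientation: [0.0, 0.729, 0.684, -0.0]
ft_force: [0.2, 0.5, -0.8]
finger_gap: 33.3
```

Emit:
{"name": "send_rows", "arguments": {
  "commands": "-0.0205 0.015 0 0 0 0; -0.0385 0.028 0 0 0 0; -0.054 0.0395 0 0 0 0; -0.0675 0.049 0 0 0 0; -0.08 0.058 0 0 0 0"
}}

```text
t: 81.98
tool_pos: [633.8, 38.7, 125.0]
orientation: [-0.0, 0.729, 0.685, -0.0]
ft_force: [0.4, 0.7, -0.9]
finger_gap: 33.7
```

Emit:
{"name": "send_rows", "arguments": {
  "commands": "0 0 0.0055 0 0 0; 0 0 0.012 0 0 0; 0 0 0.02 0 0 0; 0 0 0.0295 0 0 0; 0 0 0.04 0 0 0"
}}

```text
t: 82.6
tool_pos: [633.2, 39.4, 84.3]
orientation: [-0.0, 0.729, 0.685, -0.0]
ft_force: [0.8, -0.8, -0.9]
finger_gap: 33.4
```

Emit:
{"name": "send_rows", "arguments": {
  "commands": "0 0 0.011 0 0 0; 0 0 0.0205 0 0 0; 0 0 0.0285 0 0 0; 0 0 0.035 0 0 0; 0 0 0.0405 0 0 0"
}}

```text
t: 83.22
tool_pos: [633.4, 39.1, 44.2]
orientation: [0.0, 0.729, 0.685, -0.0]
ft_force: [0.1, -0.2, -0.5]
finger_gap: 33.5
```

Emit:
{"name": "send_rows", "arguments": {
  "commands": "0 0 0 0 0 0; 0 0 0 0 0 0; 0 0 0 0 0 0; 0 0 0 0 0 0; 0 0 0 0 0 0",
  "jaw": 0.9
}}

```text
t: 83.85
tool_pos: [633.4, 39.1, 44.6]
orientation: [0.0, 0.729, 0.685, 0.0]
ft_force: [0.7, -0.2, -0.4]
finger_gap: 74.3
```

Run:
```python
from plan import *
st()
seq(([None,None,130],None,2),([480,-50,150],None,2))
```

```text
t 83.85 [633.4  39.1  44.6] yaw 86.42 tilt 0.01 F [ 0.7 -0.2 -0.4] gap 74.3 q [ 0.35  0.51 -0.57  1.67  0.31  1.05 -0.39]
# [None, None, 130] None
0 0 -0.0055 0 0 0; 0 0 -0.0125 0 0 0; 0 0 -0.021 0 0 0; 0 0 -0.0315 0 0 0; 0 0 -0.0425 0 0 0
0 0 -0.0115 0 0 0; 0 0 -0.022 0 0 0; 0 0 -0.0305 0 0 0; 0 0 -0.037 0 0 0; 0 0 -0.043 0 0 0
-> cmd [633.34, 39.18, 130.09] 86.43 max step 11.5 mm 0 deg
# [480, -50, 150] None
-0.0065 -0.01 -0.0015 0 0 0; -0.0145 -0.0215 -0.003 0 0 0; -0.0245 -0.0365 -0.005 0 0 0; -0.036 -0.054 -0.0075 0 0 0; -0.0495 -0.0735 -0.01 0 0 0
-0.013 -0.02 -0.0025 0 0 0; -0.0245 -0.0375 -0.005 0 0 0; -0.0345 -0.0525 -0.007 0 0 0; -0.0425 -0.064 -0.0085 0 0 0; -0.049 -0.074 -0.01 0 0 0
-> cmd [480.0, -49.94, 150.09] 86.43 max step 24.0 mm 0 deg
```

Run:
```python
from plan import *
save([633.34,39.18,130.09],86.43)
seq(([628.18,-67.7,130.09],None,1),([None,None,44.1],None,2))
```

```text
# [628.18, -67.7, 130.09] None
-0.0155 0 0 0 0 0; -0.0395 0.0005 0 0 0 0; -0.0675 0.001 0 0 0 0; -0.0915 0.0015 0 0 0 0; -0.107 0.0015 0 0 0 0
-> cmd [628.17, -67.71, 130.09] 86.43 max step 28.0 mm 0 deg
# [None, None, 44.1] None
0 0 0.006 0 0 0; 0 0 0.0125 0 0 0; 0 0 0.021 0 0 0; 0 0 0.0315 0 0 0; 0 0 0.043 0 0 0
0 0 0.0115 0 0 0; 0 0 0.0215 0 0 0; 0 0 0.0305 0 0 0; 0 0 0.037 0 0 0; 0 0 0.043 0 0 0
-> cmd [628.17, -67.71, 44.09] 86.43 max step 11.5 mm 0 deg
```

Emit:
{"name": "send_rows", "arguments": {
  "commands": "0 0 -0.0055 0 0 0; 0 0 -0.0125 0 0 0; 0 0 -0.021 0 0 0; 0 0 -0.0315 0 0 0; 0 0 -0.0425 0 0 0"
}}

```text
t: 84.48
tool_pos: [633.5, 39.1, 88.0]
orientation: [0.0, 0.729, 0.685, 0.0]
ft_force: [-0.3, 0.2, 0.2]
finger_gap: 78.4
```

Emit:
{"name": "send_rows", "arguments": {
  "commands": "0 0 -0.0115 0 0 0; 0 0 -0.022 0 0 0; 0 0 -0.0305 0 0 0; 0 0 -0.037 0 0 0; 0 0 -0.043 0 0 0"
}}

```text
t: 85.1
tool_pos: [633.3, 39.1, 130.3]
orientation: [-0.0, 0.729, 0.685, -0.0]
ft_force: [-0.1, 0.1, 0.3]
finger_gap: 78.6
```

Emit:
{"name": "send_rows", "arguments": {
  "commands": "-0.0155 0 0 0 0 0; -0.0395 0.0005 0 0 0 0; -0.0675 0.001 0 0 0 0; -0.0915 0.0015 0 0 0 0; -0.107 0.0015 0 0 0 0"
}}

```text
t: 85.72
tool_pos: [627.6, -70.8, 129.5]
orientation: [0.0, 0.73, 0.684, -0.001]
ft_force: [1.5, 0.0, 0.0]
finger_gap: 78.5
```

Run:
```python
from plan import *; from reg import *
st()
t=viewer.grab_frame("top")[:,:,::-1].copy(); s=viewer.grab_frame("scene")[:,:,::-1].copy()
t0=cv2.imread("pics/top0.png"); s0=cv2.imread("pics/scene0.png")
report(t0,t,s0,s,("dropper","blue"))
x0,x1,y0,y1=340,440,185,280
cv2.imwrite("pics/e15.png",np.hstack([cv2.resize(t[y0:y1,x0:x1],(400,380),interpolation=cv2.INTER_CUBIC),cv2.resize(s[200:320,330:456],(400,380))]))
```

```text
t 85.72 [627.6 -70.8 129.5] yaw 86.27 tilt 0.08 F [1.5 0.  0. ] gap 78.5 q [ 0.5  0.4 -0.6  1.6  0.2  1.2 -0.2]
dropper top px [ 0.8 -0.1] mm [ 0.3 -1.6] resp 0.88
dropper scene px [-0.2  0. ] mm [-0.3  0.2] resp 0.94
blue top px [ 0.5 10. ] mm [-19.7  -0.7] resp -0.01
blue scene px [-0.5  0.2] mm [-1.1  0.2] resp 0.67
```

View pics/e15.png

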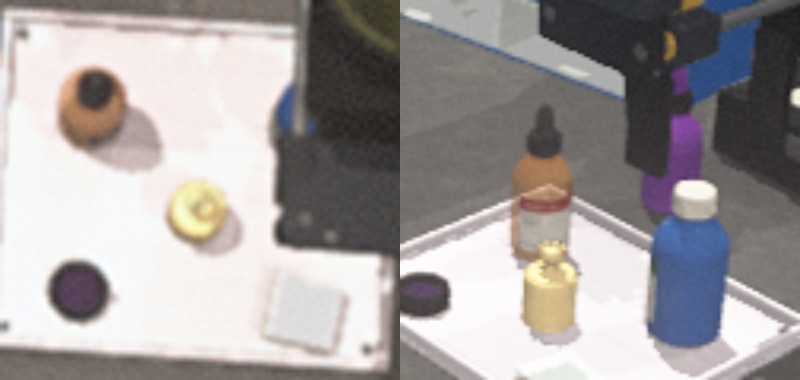

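The dropper is back on its spot, with its bulb at (95,90) as in the first picture. Now I nudge the blue bottle 1.5 mm to the back.

Emit:
{"name": "send_rows", "arguments": {
  "commands": "0 0 0.006 0 0 0; 0 0 0.0125 0 0 0; 0 0 0.021 0 0 0; 0 0 0.0315 0 0 0; 0 0 0.043 0 0 0"
}}

```text
t: 86.45
tool_pos: [628.1, -67.6, 86.1]
orientation: [-0.0, 0.729, 0.685, -0.0]
ft_force: [-0.0, -0.0, 0.9]
finger_gap: 78.1
```

Emit:
{"name": "send_rows", "arguments": {
  "commands": "0 0 0.0115 0 0 0; 0 0 0.0215 0 0 0; 0 0 0.0305 0 0 0; 0 0 0.037 0 0 0; 0 0 0.043 0 0 0"
}}

```text
t: 87.08
tool_pos: [628.3, -67.8, 43.7]
orientation: [0.0, 0.729, 0.685, 0.0]
ft_force: [-0.0, -0.7, -0.3]
finger_gap: 78.3
```

Emit:
{"name": "send_rows", "arguments": {
  "commands": "0 0 0 0 0 0; 0 0 0 0 0 0; 0 0 0 0 0 0; 0 0 0 0 0 0; 0 0 0 0 0 0",
  "jaw": 0,
  "newtons": 20
}}

```text
t: 87.7
tool_pos: [628.3, -67.8, 44.2]
orientation: [0.0, 0.729, 0.685, 0.0]
ft_force: [-0.4, -0.2, 0.4]
finger_gap: 39.6
```

Emit:
{"name": "send_rows", "arguments": {
  "commands": "0 0 0 0 0 0; 0 0 -0.001 0 0 0; 0 0 -0.002 0 0 0; 0 0.0005 -0.002 0 0 0; 0 0.001 -0.002 0 0 0"
}}

```text
t: 88.32
tool_pos: [629.2, -67.9, 46.0]
orientation: [-0.0, 0.729, 0.685, -0.0]
ft_force: [-0.0, -0.0, -1.2]
finger_gap: 39.5
```

Emit:
{"name": "send_rows", "arguments": {
  "commands": "0 0.0005 0 0 0 0; 0 0.0005 0.0005 0 0 0; 0 0.0005 0.001 0 0 0; 0 0.0005 0.0015 0 0 0; 0 0.0005 0.002 0 0 0"
}}

```text
t: 88.95
tool_pos: [629.7, -67.8, 44.2]
orientation: [0.0, 0.729, 0.685, -0.0]
ft_force: [-1.4, -0.5, 3.1]
finger_gap: 39.3
```

Emit:
{"name": "send_rows", "arguments": {
  "commands": "0 0 0 0 0 0; 0 0 0 0 0 0; 0 0 0 0 0 0; 0 0 0 0 0 0; 0 0 0 0 0 0",
  "jaw": 0.9
}}

```text
t: 89.58
tool_pos: [629.7, -67.9, 44.0]
orientation: [0.0, 0.729, 0.685, -0.0]
ft_force: [-0.1, 0.1, -0.7]
finger_gap: 76.1
```

Run:
```python
from plan import *
st(); save([629.67,-67.8,44.09],86.43)
seq(([None,None,140],None,2),([560,-330,180],None,2))
```

```text
t 89.58 [629.7 -67.9  44. ] yaw 86.42 tilt 0.01 F [-0.1  0.1 -0.7] gap 76.1 q [ 0.49  0.5  -0.54  1.68  0.29  1.05 -0.2 ]
# [None, None, 140] None
0 0 -0.0065 0 0 0; 0 0 -0.014 0 0 0; 0 0 -0.0235 0 0 0; 0 0 -0.035 0 0 0; 0 0 -0.048 0 0 0
0 0 -0.0125 0 0 0; 0 0 -0.024 0 0 0; 0 0 -0.034 0 0 0; 0 0 -0.0415 0 0 0; 0 0 -0.048 0 0 0
-> cmd [629.67, -67.8, 140.09] 86.43 max step 13.0 mm 0 deg
# [560, -330, 180] None
-0.018 -0.0035 -0.0025 0 0 0; -0.039 -0.008 -0.006 0 0 0; -0.0655 -0.013 -0.01 0 0 0; -0.0975 -0.0195 -0.0145 0 0 0; -0.133 -0.0265 -0.02 0 0 0
-0.0355 -0.007 -0.0055 0 0 0; -0.0675 -0.0135 -0.01 0 0 0; -0.094 -0.019 -0.014 0 0 0; -0.115 -0.023 -0.017 0 0 0; -0.133 -0.0265 -0.02 0 0 0
-> cmd [560.21, -329.98, 180.09] 86.43 max step 36.6 mm 0 deg
```

Emit:
{"name": "send_rows", "arguments": {
  "commands": "0 0 -0.0065 0 0 0; 0 0 -0.014 0 0 0; 0 0 -0.0235 0 0 0; 0 0 -0.035 0 0 0; 0 0 -0.048 0 0 0"
}}

```text
t: 90.2
tool_pos: [629.8, -67.8, 93.1]
orientation: [0.0, 0.729, 0.685, 0.0]
ft_force: [-0.0, -0.4, 0.3]
finger_gap: 77.9
```

Emit:
{"name": "send_rows", "arguments": {
  "commands": "0 0 -0.0125 0 0 0; 0 0 -0.024 0 0 0; 0 0 -0.034 0 0 0; 0 0 -0.0415 0 0 0; 0 0 -0.048 0 0 0"
}}

```text
t: 90.82
tool_pos: [629.6, -67.8, 140.3]
orientation: [-0.0, 0.729, 0.685, -0.0]
ft_force: [0.5, -0.2, -0.7]
finger_gap: 78.1
```

Emit:
{"name": "send_rows", "arguments": {
  "commands": "-0.018 -0.0035 -0.0025 0 0 0; -0.039 -0.008 -0.006 0 0 0; -0.0655 -0.013 -0.01 0 0 0; -0.0975 -0.0195 -0.0145 0 0 0; -0.133 -0.0265 -0.02 0 0 0"
}}

```text
t: 91.45
tool_pos: [593.8, -201.2, 159.8]
orientation: [-0.0, 0.729, 0.684, -0.001]
ft_force: [0.4, -0.3, -1.1]
finger_gap: 78.6
```

Emit:
{"name": "send_rows", "arguments": {
  "commands": "-0.0355 -0.007 -0.0055 0 0 0; -0.0675 -0.0135 -0.01 0 0 0; -0.094 -0.019 -0.014 0 0 0; -0.115 -0.023 -0.017 0 0 0; -0.133 -0.0265 -0.02 0 0 0"
}}

```text
t: 92.08
tool_pos: [559.4, -331.5, 179.9]
orientation: [-0.0, 0.729, 0.684, -0.0]
ft_force: [0.1, 0.4, -0.0]
finger_gap: 78.4
```

Run:
```python
from plan import *; from reg import *
st()
t=viewer.grab_frame("top")[:,:,::-1].copy(); s=viewer.grab_frame("scene")[:,:,::-1].copy()
cv2.imwrite("pics/j_top.png",t); cv2.imwrite("pics/j_scene.png",s)
t0=cv2.imread("pics/top0.png"); s0=cv2.imread("pics/scene0.png")
report(t0,t,s0,s,("weight","dropper","blue","ring","box"))
x0,x1,y0,y1=340,440,185,280
cv2.imwrite("pics/e16.png",np.hstack([cv2.resize(a[y0:y1,x0:x1],(400,380),interpolation=cv2.INTER_CUBIC) for a in (t0,t)]))
```

```text
t 92.08 [ 559.4 -331.5  179.9] yaw 86.38 tilt 0.03 F [ 0.1  0.4 -0. ] gap 78.4 q [ 0.9  0.4 -0.5  1.5  0.2  1.3  0.3]
weight top px [-0.7  0.1] mm [-0.3  1.3] resp 0.90
weight scene px [-0.4  0.2] mm [-1.  0.] resp 0.60
dropper top px [ 0.6 -0.1] mm [ 0.2 -1.2] resp 1.02
dropper scene px [-0.2  0.1] mm [-0.6 -0.1] resp 0.98
blue top px [-0.1  0.1] mm [-0.1  0.3] resp 0.90
blue scene px [-0.3  0. ] mm [-0.4  0.4] resp 0.66
ring top px [-0.1  0.2] mm [-0.5  0.1] resp 0.84
ring scene px [ 0.4 -0. ] mm [ 0.5 -0.4] resp 1.00
box top px [ 0.2 -0. ] mm [ 0.1 -0.3] resp 0.89
box scene px [-0.1 -0.2] mm [0.2 0.5] resp 0.95
```

View pics/e16.png

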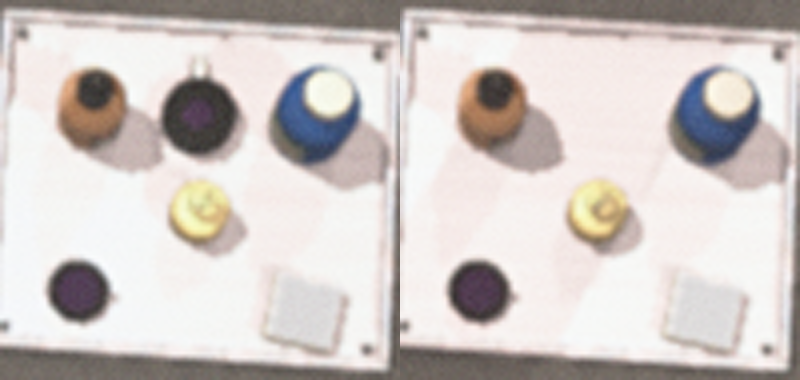

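View pics/j_scene.png

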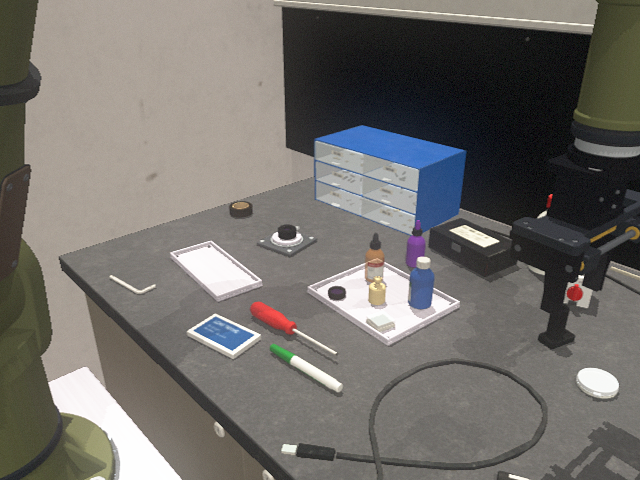

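View pics/j_top.png

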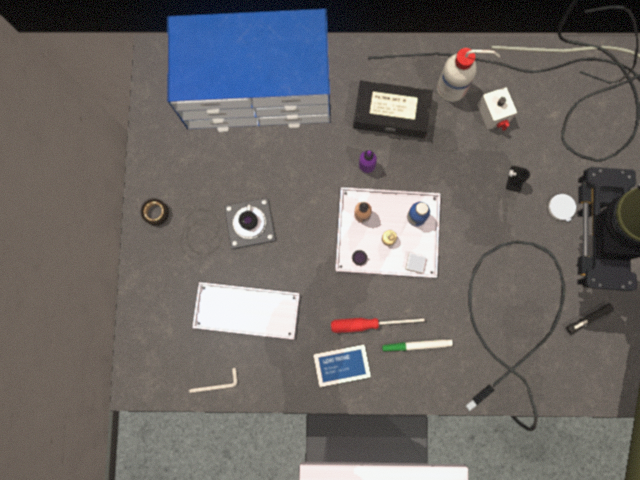

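All items are within about 1.3 mm of their first positions. The sensor is on the stage at (249,221), the side tray is empty, and the gripper hangs free at the right. I'll let it settle, then hand in.

Emit:
{"name": "send_rows", "arguments": {
  "commands": "0 0 0 0 0 0; 0 0 0 0 0 0; 0 0 0 0 0 0; 0 0 0 0 0 0; 0 0 0 0 0 0"
}}

```text
t: 92.8
tool_pos: [560.3, -329.8, 180.1]
orientation: [0.0, 0.729, 0.685, -0.0]
ft_force: [-0.4, -0.0, -0.4]
finger_gap: 78.4
```

Run:
```python
from plan import *; st()
from bench import job
print(job.close_job())
```

```text
t 92.80 [ 560.3 -329.8  180.1] yaw 86.44 tilt 0.01 F [-0.4 -0.  -0.4] gap 78.4 q [ 0.85  0.39 -0.47  1.51  0.18  1.29  0.3 ]
the job is handed in; nothing more can be done
None
```

The job is done and handed in at 92.8 s of the 144 s allowed. I stood the dropper, blue bottle and weight in the side tray, then set the sensor on the stage. After that I returned the weight, blue bottle and dropper to their spots. Two placements needed a small correction: the sensor was about 2 mm off centre and the blue bottle about 1.5 mm too far forward.

Last checks, each item's position against the first pictures in both views:

| Item | Top view | Scene view |
|---|---|---|
| Blue bottle | 0.3 mm | about 0.6 mm |
| Dropper | 1.2 mm | 0.6 mm |
| Weight | 1.3 mm | 1.0 mm |
| Lens ring and filter box | within about 0.5 mm | within about 0.7 mm |

- **Sensor:** the puck is right way up on the table. After the correction it looked centred to about 0.5–1 mm.
- **Disagreement between views:** the two cameras differ by about 1 mm on the weight and the dropper. That is within the 2 mm calibration, so I left both where they were.
- **Forces:** the readings stayed below about 5 N, and the gripper ended clear of everything.

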